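Change over the rotors on the air-drying stand

ROBOT

A 6-joint arm with a two-finger parallel gripper is mounted at the origin on the work surface. World frame = base frame: x ahead of the robot, y to its left, z up, the work surface at z = 0. Lengths are in mm, angles in rad, forces in N, time in s.
With the tool pointing down it reaches from about 275 to 750 mm from the base axis. Payload 10.2 kg.
Tool frame: the origin (TCP) lies midway between the tips of the shut fingers; the grasp point (between the pads) lies grasp_offset behind it (grasp_offset is the distance from the TCP to the grasp point, in mm); x points along the fingers, z is the direction in which the jaws open and shut, and the axes are right-handed (so a half turn about x gives the same grasp; the last joint's range is limited). The gripper opens to 85 mm and grips with 20 to 120 N. Pads are 22 mm wide; open, the fingers measure 114 mm over their backs; the gripper's body (76 mm by 85 mm) begins 54 mm behind the grasp point. The pads swing forward as they close: fully open they stand 13 mm farther back than shut.
Start: joints at [-1.467, 0.313, 1.498, -0, 1.331, -0.223], TCP at [168.52, -497.225, 231.294] pointing down, gripper open.
Joint ranges: [-2.94, 2.94], [-0.97, 2.17], [0.19, 2.56], [-1.23, 4.37], [0.02, 3.11], [-2.88, 2.88]. Speed limits (rad/s): [2.39, 2.39, 3.01, 3.14, 3.14, 3.14].

INTERFACE

Orientations are given as a unit quaternion [w, x, y, z].
In Python, from rig import sense, capture, calibration, finish_job, grasp_offset gives the robot as it stands.
- The arm moves only by the shell command python3 -m jog 'ROWS' [FORCE]. ROWS is JSON, a list of rows, each an object with "linear": the shift along the tool's x, y, z scaled (see below), a list of three; "rotation": the turn, a rotation vector about the tool's x, y, z scaled (see below), a list of three; "grip": the finger opening in mm, from 0 to 85.4. A call has 1 to 20 rows; each row is the pose to reach, as a shift and turn from the pose measured when the call began, along the tool's axes at that moment; what a row does not reach only later rows make up. The controller multiplies each number of a shift by 0.3 m and each number of a turn by 0.5 rad. A row lasts 1/12 s, in which the tool goes at most 41.7 mm and 7.16 degrees, less where a joint would pass 70% of its speed; a pose out of reach is approached as far as the arm can. A call with a number of a shift or a turn outside -1 to 1 is refused whole. A call with a gripper value outside its range is refused whole. The fingers move at their own pace and stop on an object; FORCE is the grip in N (left out, the last holds). Time passes only in rows, so rows that repeat a pose let the fingers close. It gives the time, the measured TCP pose, the force and the opening at its end, in the units of the state.
- sense(): the state, without advancing time (a new reading comes with each control period).
- capture(name): name is "side" or "top"; returns (picture, depth): 400x640x3 uint8, red, green, blue; 400x640 float32, mm along the optical axis (not along the pixel's ray), 0 where there is no reading.
- calibration(name): a dict with "intrinsics" (3x3 intrinsics, pixels), "world_from_camera" (4x4, takes a point from camera to world coordinates). Camera axes: x right, y up, looking along -z (the intrinsics and any distortion apply to the point x, -y, -z); pixel columns grow to the right and rows downward; lengths in mm; the calibration is good to about 2 mm. A picture is of the moment at which its call begins. calibration takes no time and is no camera call.
- finish_job(): hands the job in, once; it reports no verdict.
The state is a dict: "time_s": time; "joints": joint angles; "dq": joint speeds; "tau": joint torques, N m; "eef_pos": TCP position; "ee_rot": TCP orientation; "force": force on the tool from outside, world axes, zero at the start; "wrist_torque": the same for the moment, N m; "grip_width": opening from 0.0 (shut) to 1.0 (fully open).
Only numpy, scipy, OpenCV 4.12 (cv2) and the standard library are available. Lean on these libraries where they do the work, as an engineer would, in place of code of your own. Each camera call takes 0.05 s, during which the arm holds its last target.

TASK

Before touching any rotor, shut the ball valve of the drying stand fully; with the air off, lay every rotor that is on the stand (dry now) flat in the empty aluminium tray, and lay every rotor that lies on the bench (wet) on the stand, one to a station, its shaft fully down in both notches. When all are in place, open the valve half way, to the 45-degree mark, and leave the other things on the bench where they are.

Things in the scene. Friction and masses are not known exactly. Their poses are not given: they have to be found in the camera images.
- dry1: motor rotor: four-pole core 60 mm long, 44 x 44 mm across its flats (34 mm wide, corners cut, 56 mm over corners), midway on a round steel shaft 14 mm thick, 160 mm long; 0.5 to 0.75 kg. Origin at the core's centre on the shaft axis, x along the shaft; both ends alike. At the start it lies in a station of the drying stand: a dry rotor. May be absent.
- dry2: motor rotor: four-pole core 60 mm long, 44 x 44 mm across its flats (34 mm wide, corners cut, 56 mm over corners), midway on a round steel shaft 14 mm thick, 160 mm long; 0.5 to 0.75 kg. Origin at the core's centre on the shaft axis, x along the shaft; both ends alike. At the start it lies in a station of the drying stand: a dry rotor. May be absent.
- dry3: motor rotor: four-pole core 60 mm long, 44 x 44 mm across its flats (34 mm wide, corners cut, 56 mm over corners), midway on a round steel shaft 14 mm thick, 160 mm long; 0.5 to 0.75 kg. Origin at the core's centre on the shaft axis, x along the shaft; both ends alike. At the start it lies in a station of the drying stand: a dry rotor. May be absent.
- wet1: motor rotor: four-pole core 60 mm long, 44 x 44 mm across its flats (34 mm wide, corners cut, 56 mm over corners), midway on a round steel shaft 14 mm thick, 160 mm long; 0.5 to 0.75 kg. Origin at the core's centre on the shaft axis, x along the shaft; both ends alike. At the start it lies on the bench on a core flat (shaft axis 22 mm up): a wet rotor. May be absent.
- wet2: motor rotor: four-pole core 60 mm long, 44 x 44 mm across its flats (34 mm wide, corners cut, 56 mm over corners), midway on a round steel shaft 14 mm thick, 160 mm long; 0.5 to 0.75 kg. Origin at the core's centre on the shaft axis, x along the shaft; both ends alike. At the start it lies on the bench on a core flat (shaft axis 22 mm up): a wet rotor. May be absent.
- wet3: motor rotor: four-pole core 60 mm long, 44 x 44 mm across its flats (34 mm wide, corners cut, 56 mm over corners), midway on a round steel shaft 14 mm thick, 160 mm long; 0.5 to 0.75 kg. Origin at the core's centre on the shaft axis, x along the shaft; both ends alike. At the start it lies on the bench on a core flat (shaft axis 22 mm up): a wet rotor. May be absent.
- stand: fixed drying stand, origin under its middle at bench height, z up. Two upright rails, 10 mm thick, 270 mm long in y, stand at x = -52 and +52 mm, lips 96 mm up; each has three 45-degree V notches 21 mm deep at y = +88, 0, -88 mm. A rotor lies along x, shaft in a facing pair of notches, core between the rails, turned any way. Air pipe low between the rails (top 40 mm up). Ball valve at the +y end
- station0 (a point): point of the stand at y = +88 mm, x = 0, 85 mm above the bench, where the centre of a rotor lies when its shaft is fully down in that pair of notches; axes as the stand's
- station1 (a point): point of the stand at y = 0 mm, x = 0, 85 mm above the bench, where the centre of a rotor lies when its shaft is fully down in that pair of notches; axes as the stand's
- station2 (a point): point of the stand at y = -88 mm, x = 0, 85 mm above the bench, where the centre of a rotor lies when its shaft is fully down in that pair of notches; axes as the stand's
- valve (a joint): opening of the ball valve, rad: 0 shut (stop), pi/2 fully open (stop). The lever turns clockwise seen from above to open: shut it points along the stand's -x (square to the pipe), fully open along the stand's +y (in line with the pipe). Stays where left; takes about 0.2 N m. Three dark marks on the round plate under it: shut, 45 degrees, fully open
- valve_axis (a point): on the valve's upright turning axis at the middle height of the lever (75 mm up), at x = 0, y = 210 mm of the stand; axes as the stand's
- valve_grip (a point): on the lever's black grip, 72 mm out from the turning axis, 75 mm above the bench; the grip is 14 mm wide, 16 mm high and runs from 32 to 102 mm out; x points along the lever back towards the axis, z up. Free all round; the round plate under the lever reaches 46 mm out and its top is 57 mm up
- tray: fixed shallow aluminium tray, outside 270 mm in its x, 210 mm in its y, 35 mm high, walls and floor 4 mm thick; origin under its centre at bench height, z up. Empty at the start, it takes three rotors side by side, shafts along its y, cores at x = -80, 0 and +80 mm
- varnish: upright can, 80 mm across, 120 mm high, bystander; origin under its centre
- spool: upright copper wire spool, 80 mm across, 70 mm high, bystander; origin under its centre
- driver: green screwdriver, 190 mm long, bystander; origin at its underside
- bearing: ball bearing lying flat, 62 mm across, 18 mm high, bystander; origin under its centre
- shield: grey round motor end cover lying flat, 100 mm across, 30 mm high, bystander; origin under its centre
- mug: white mug, 80 mm across, 90 mm high, bystander; origin under its centre
Mind the look-alikes: they are no part of the job. What is shaped like the wet2 but red is not meant. Leave any red look-alike of the wet3 alone.

How it is judged:
By the outcome, as a careful person would: the job done as asked, in the order asked, and still so for the second after the job is handed in, with the robot touching nothing.
Of dry1, dry2, dry3 only 2 to 3 are there at a start; the rules pass over those that are not, and their reading is None.
Of wet1, wet2, wet3 only 2 to 3 are there at a start; the rules pass over those that are not, and their reading is None.
At some moment in a run one of wet1, wet2, wet3 may be knocked a few centimetres aside while the robot is not near it.
Once in a run the grip may slacken for a moment while it holds something.
It also fails if it takes over 208 s, if anything falls off the work surface, if the arm or the gripper's body presses on something with over 40 N, if the wrist force passes 120 N, or if a joint passes its speed limit or range.

## Working session

There is one attempt and no reset: what is moved stays moved. The work goes in short steps, Python scripts to look and compute and a shell command to move; the robot and the scene stay as the last step left them, time stands still between calls to the robot, and variables do not carry over. Pictures are saved under pics/ and viewed, and the job is handed in when it is done.

```bash
ls; mkdir -p pics; cat > h.py <<'E'
import numpy as np, cv2
from rig import sense, capture, calibration, grasp_offset
def snap(n,name):
    p,d=capture(n); cv2.imwrite(f'pics/{name}.png',p[:,:,::-1]); np.save(f'pics/{name}_d.npy',d); np.save(f'pics/{name}_p.npy',p); return p,d
E
python3 - <<'E'
from h import *
print(grasp_offset, sense())
for n in('side','top'):
    snap(n,n+'0'); c=calibration(n); print(n,np.round(c['intrinsics'],2).tolist(),np.round(c['world_from_camera'],4).tolist(),[k for k in c])
E
```

```text
pics
18.700000000000003 {'time_s': 0.0, 'joints': array([-1.46738956e+00,  3.13450534e-01,  1.49844463e+00, -2.70438128e-05,
        1.33100002e+00, -2.23375877e-01]), 'dq': array([ 0.00093044, -0.00041837, -0.0012771 ,  0.0003431 ,  0.00037061,
       -0.00012081]), 'tau': array([ 2.69540942e-04, -4.12273443e+01, -2.59740919e+01, -4.99814735e-05,
        4.27841151e-03, -4.42238353e-07]), 'eef_pos': array([ 168.4900396 , -496.95251633,  230.7319627 ]), 'ee_rot': array([ 0.57436203,  0.41234448,  0.57498698, -0.41166766]), 'force': array([-0.54355014, -0.47186404, -0.5520393 ]), 'wrist_torque': array([-0.02369311, -0.00964413, -0.01887278]), 'grip_width': 0.9992036667807944}
side [[395.17, 0.0, 322.96], [0.0, 395.17, 192.57], [0.0, 0.0, 1.0]] [[-0.9895, 0.0555, -0.1338, 375.0881], [-0.1428, -0.5287, 0.8367, 1208.6974], [-0.0243, 0.847, 0.5311, 808.2727], [0.0, 0.0, 0.0, 1.0]] ['intrinsics', 'world_from_camera']
top [[411.34, 0.0, 321.71], [0.0, 411.34, 198.87], [0.0, 0.0, 1.0]] [[0.0068, 0.9898, -0.1423, 366.6094], [-1.0, 0.0067, -0.0015, 73.874], [-0.0005, 0.1424, 0.9898, 1211.6495], [0.0, 0.0, 0.0, 1.0]] ['intrinsics', 'world_from_camera']
```

View pics/top0.png

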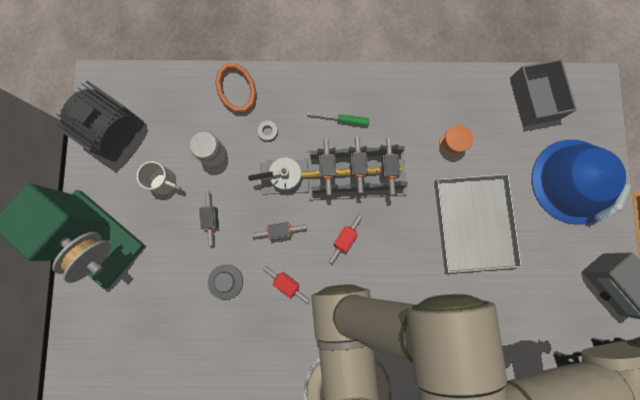

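View pics/side0.png

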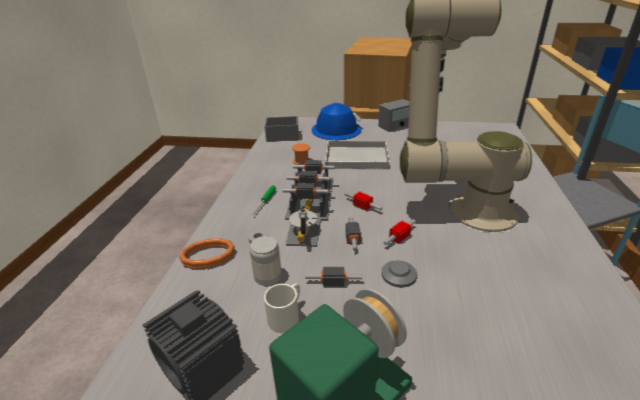

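```bash
cat >> h.py <<'E'
def cloud(n,d):
    c=calibration(n);K=c['intrinsics'];T=c['world_from_camera']
    v,u=np.mgrid[0:400,0:640]
    X=np.stack([(u-K[0,2])/K[0,0]*d,-(v-K[1,2])/K[1,1]*d,-d],-1)
    return X@T[:3,:3].T+T[:3,3]
def ray(n,u,v,z):
    c=calibration(n);K=c['intrinsics'];T=c['world_from_camera']
    r=T[:3,:3]@np.array([(u-K[0,2])/K[0,0],-(v-K[1,2])/K[1,1],-1]); o=T[:3,3]
    return o+r*(z-o[2])/r[2]
def crop(p,x0,x1,y0,y1,name,k):
    cv2.imwrite(f'pics/{name}.png',cv2.resize(p[y0:y1,x0:x1,::-1],None,fx=k,fy=k,interpolation=cv2.INTER_CUBIC))
E
python3 - <<'E'
from h import *
p=np.load('pics/top0_p.npy');d=np.load('pics/top0_d.npy')
crop(p,240,420,130,210,'c0',4); crop(p,180,340,170,310,'c1',4)
W=cloud('top',d)
for uv in [(327,165),(359,165),(390,165),(208,217),(279,232),(150,320),(480,225),(285,173),(262,177)]:
    print(uv,W[uv[1],uv[0]].round(1))
E
```

```text
(327, 165) [618.6  61.7 110.9]
(359, 165) [620.5 -26.4 105.2]
(390, 165) [ 620.4 -111.1  108.1]
(208, 217) [480.1 399.2  44.7]
(279, 232) [438.5 195.5  49.5]
(150, 320) [188.2 563.4   0.6]
(480, 225) [ 465.9 -390.3    3.2]
(285, 173) [600.5 178.4  87.3]
(262, 177) [589.8 243.1  81.3]
```

View pics/c0.png

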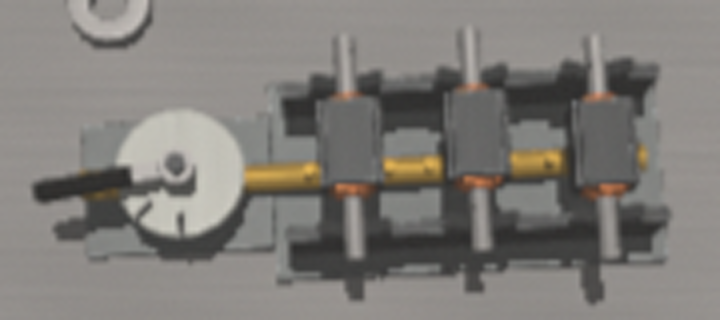

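View pics/c1.png

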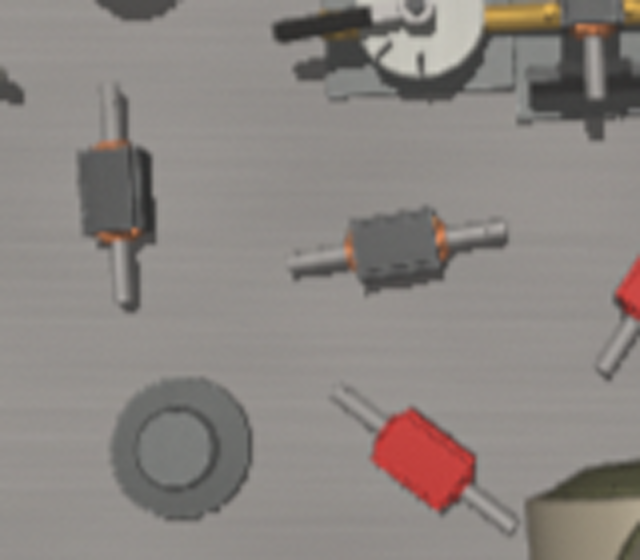

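```bash
cat >> h.py <<'E'
def go(x,y,z,yaw_deg,tilt_fix=True):
    """shift/turn (scaled) from present pose to TCP x,y,z, tool x down, jaw axis (tool z) at yaw mod 180"""
    from scipy.spatial.transform import Rotation as R
    s=sense(); q=s['ee_rot']; C=R.from_quat([q[1],q[2],q[3],q[0]])
    sh=C.inv().apply(np.array([x,y,z])-s['eef_pos'])/300
    best=None
    for k in(0,180):
        a=np.radians(yaw_deg+k); zz=np.array([np.cos(a),np.sin(a),0]); xx=np.array([0,0,-1.]); yy=np.cross(zz,xx)
        rv=(C.inv()*R.from_matrix(np.stack([xx,yy,zz],1))).as_rotvec()/0.5
        if best is None or np.linalg.norm(rv)<np.linalg.norm(best): best=rv
    print('pos',s['eef_pos'].round(1),'t',round(s['time_s'],2),'j6',s['joints'].round(2)[-1]); print('shift',sh.round(3),'rot',best.round(3),'n_rows',np.ceil(max(np.linalg.norm(sh)*300/41.7,np.linalg.norm(best)*28.65/7.16)))
def st():
    from scipy.spatial.transform import Rotation as R
    s=sense(); q=s['ee_rot']; C=R.from_quat([q[1],q[2],q[3],q[0]]).as_matrix()
    print('t',round(s['time_s'],2),'pos',s['eef_pos'].round(1),'yaw',np.degrees(np.arctan2(C[1,2],C[0,2])).round(1),'xaxis',C[:,0].round(3),'F',s['force'].round(1),'T',s['wrist_torque'].round(2),'g',round(s['grip_width']*85.4,1),'j',s['joints'].round(2))
E
python3 - <<'E'
from h import *
st()
f=lambda cx,cy,x0,y0:(x0+cx/4-.375,y0+cy/4-.375)
R=lambda z,*a:ray('top',*f(*a),z)
for nm,a,b in [('s0',(344,40),(356,252)),('s1',(469,30),(483,245)),('s2',(594,40),(611,252))]:
    A=R(85,*a,240,130);B=R(85,*b,240,130); v=A-B; print(nm,A.round(1),B.round(1),'mid',((A+B)/2).round(1),np.linalg.norm(v).round(1),np.degrees(np.arctan2(v[1],v[0])).round(2))
# core ring ends
for nm,a,b in [('w1',(111,88),(126,305)),('w2',(292,265),(505,232))]:
    A=R(22,*a,180,170);B=R(22,*b,180,170); v=A-B; print(nm,A.round(1),B.round(1),'mid',((A+B)/2).round(1),np.linalg.norm(v).round(1),np.degrees(np.arctan2(v[1],v[0])).round(2))
print('axis',R(80,175,163,240,130),'lever tip',R(80,38,190,240,130), 'grip root',R(80,128,179,240,130))
print('disc centre',R(57,182,172,240,130))
# tray corners
for uv in [(437,179),(511,176),(520,269),(444,273)]: print('tray',ray('top',*uv,35).round(1))
p=np.load('pics/top0_p.npy'); crop(p,420,540,160,290,'c2',4)
E
```

```text
t 0.1 pos [ 168.5 -497.   230.8] yaw -71.3 xaxis [-0.     0.001 -1.   ] F [-0.  -0.4  1.1] T [0.01 0.01 0.07] g 85.2 j [-1.47  0.31  1.5  -0.    1.33 -0.22]
s0 [697.8  65.7  85. ] [546.3  56.5  85. ] mid [622.   61.1  85. ] 151.8 3.45
s1 [705.7 -22.7  85. ] [551.8 -31.6  85. ] mid [628.7 -27.1  85. ] 154.2 3.3
s2 [ 699.  -110.9   85. ] [ 547.4 -120.2   85. ] mid [ 623.2 -115.6   85. ] 151.8 3.52
w1 [556.9 410.8  22. ] [399.  392.7  22. ] mid [478.  401.7  22. ] 158.9 6.54
w2 [428.5 274.2  22. ] [453.3 120.9  22. ] mid [440.9 197.6  22. ] 155.3 99.2
axis [609.44459961 183.75975628  80.        ] lever tip [589.51242417 279.30834491  80.        ] grip root [597.78196162 216.47332775  80.        ]
disc centre [607.84238012 180.85209134  57.        ]
tray [ 596.5 -259.4   35. ]
tray [ 606.8 -475.2   35. ]
tray [ 339.8 -484.9   35. ]
tray [ 327.2 -270.2   35. ]
```

View pics/c2.png

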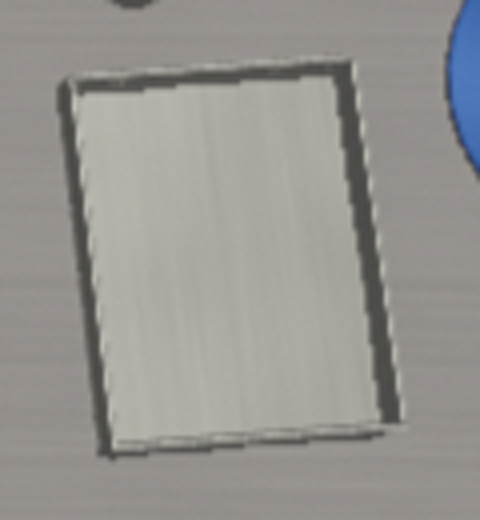

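```bash
python3 -c "
from h import *
go(594.6,253.1,190,11.1)"
```

```text
pos [ 168.5 -497.   230.8] t 0.1 j6 -0.22
shift [ 0.139  2.148 -1.912] rot [-2.875e+00 -2.000e-03 -2.000e-03] n_rows 21.0
```

```bash
python3 -m jog '[{"linear":[0,0.9,-0.8],"rotation":[-0.96,0,0],"grip":40},{"linear":[0,0.9,-0.8],"rotation":[-0.96,0,0],"grip":40},{"linear":[0,0.9,-0.8],"rotation":[-0.96,0,0],"grip":40},{"linear":[0,0.9,-0.8],"rotation":[-0.96,0,0],"grip":40},{"linear":[0,0.9,-0.8],"rotation":[-0.96,0,0],"grip":40},{"linear":[0,0.9,-0.8],"rotation":[-0.96,0,0],"grip":40},{"linear":[0,0.9,-0.8],"rotation":[-0.96,0,0],"grip":40},{"linear":[0,0.9,-0.8],"rotation":[-0.96,0,0],"grip":40},{"linear":[0,0.9,-0.8],"rotation":[-0.96,0,0],"grip":40}]' 40; python3 -c "
from h import *
st();go(594.6,253.1,190,11.1)"
```

```text
time_s: 0.85
eef_pos: [347.9, -180.1, 231.1]
ee_rot: [0.656, 0.264, 0.657, -0.263]
force: [-0.3, -1.3, 0.2]
grip_width: 0.473
t 0.85 pos [ 347.9 -180.1  231.1] yaw -43.7 xaxis [ 0.     0.002 -1.   ] F [-0.3 -1.3  0.2] T [-0.03  0.03  0.01] g 40.4 j [-0.78  0.01  1.86  0.    1.27 -0.02]
pos [ 347.9 -180.1  231.1] t 0.85 j6 -0.02
shift [ 0.139  1.612 -0.403] rot [-1.913e+00 -1.000e-03 -3.000e-03] n_rows 12.0
```

Motion works as expected. Continue.

```bash
python3 -m jog '[{"linear":[0,0.9,-0.3],"rotation":[-0.96,0,0],"grip":40},{"linear":[0,0.9,-0.3],"rotation":[-0.96,0,0],"grip":40},{"linear":[0,0.9,-0.3],"rotation":[-0.96,0,0],"grip":40},{"linear":[0,0.9,-0.3],"rotation":[-0.96,0,0],"grip":40},{"linear":[0,0.9,-0.3],"rotation":[-0.96,0,0],"grip":40},{"linear":[0,0.9,-0.3],"rotation":[-0.96,0,0],"grip":40},{"linear":[0,0.9,-0.3],"rotation":[-0.96,0,0],"grip":40},{"linear":[0,0.9,-0.3],"rotation":[-0.96,0,0],"grip":40}]' 40; python3 -c "
from h import *
st();go(594.6,253.1,150,11.1)
p,d=snap('side','side1');snap('top','top1');crop(p,220,440,160,310,'c3',3)"
```

```text
time_s: 1.52
eef_pos: [470.4, 82.2, 231.1]
ee_rot: [0.7, 0.099, 0.701, -0.097]
force: [0.8, -0.9, -0.1]
grip_width: 0.47
t 1.52 pos [470.4  82.2 231.1] yaw -15.9 xaxis [-0.     0.003 -1.   ] F [ 0.8 -0.9 -0.1] T [ 0.03 -0.03  0.01] g 40.1 j [-0.07  0.21  1.63  0.    1.3   0.2 ]
pos [470.4  82.2 231.1] t 1.52 j6 0.2
shift [0.272 0.661 0.242] rot [-0.942 -0.    -0.006] n_rows 6.0
```

View pics/top1.png

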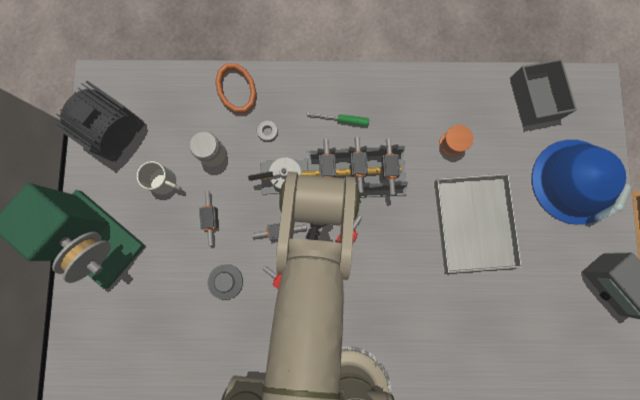

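View pics/c3.png

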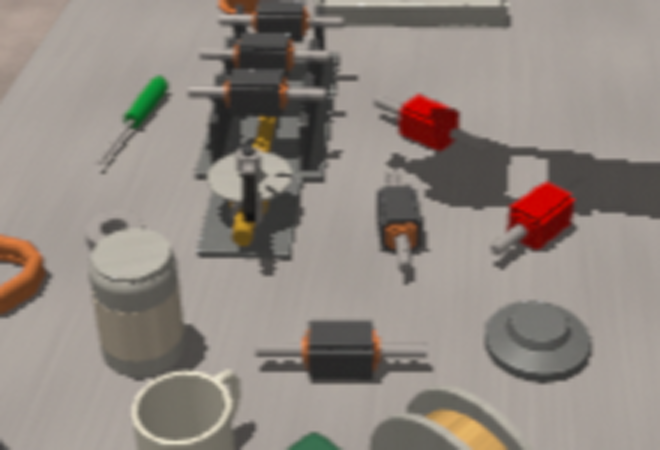

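```bash
python3 -m jog '[{"linear":[0.2,0.661,0.242],"rotation":[-0.942,0,0],"grip":40},{"linear":[0.272,0.661,0.242],"rotation":[-0.942,0,0],"grip":40},{"linear":[0.272,0.661,0.242],"rotation":[-0.942,0,0],"grip":40},{"linear":[0.272,0.661,0.242],"rotation":[-0.942,0,0],"grip":40},{"linear":[0.272,0.661,0.242],"rotation":[-0.942,0,0],"grip":40},{"linear":[0.272,0.661,0.242],"rotation":[-0.942,0,0],"grip":40},{"linear":[0.272,0.661,0.242],"rotation":[-0.942,0,0],"grip":40},{"linear":[0.272,0.661,0.242],"rotation":[-0.942,0,0],"grip":40}]' 40; python3 -c "
from h import *
st();go(594.6,253.1,64,11.1)
p,d=snap('side','side2');crop(p,240,340,190,260,'c4',6)"
```

```text
time_s: 2.28
eef_pos: [593.6, 247.7, 148.7]
ee_rot: [0.703, -0.067, 0.705, 0.068]
force: [0.4, -0.5, 0.7]
grip_width: 0.466
t 2.28 pos [593.6 247.7 148.7] yaw 10.9 xaxis [-0.003  0.001 -1.   ] F [ 0.4 -0.5  0.7] T [-0.02 -0.   -0.01] g 39.8 j [0.21 0.64 1.21 0.   1.29 0.02]
pos [593.6 247.7 148.7] t 2.28 j6 0.02
shift [0.282 0.017 0.007] rot [-0.007 -0.005 -0.003] n_rows 3.0
```

View pics/c4.png

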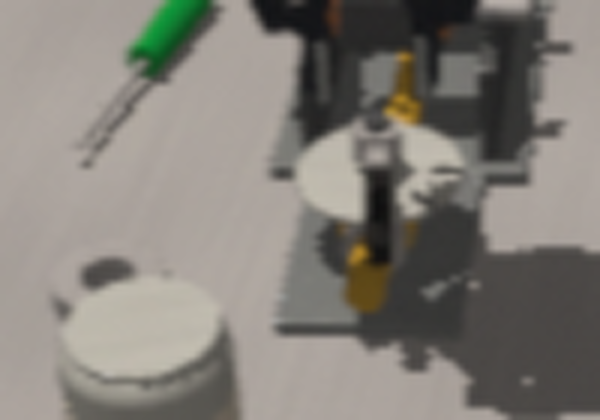

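```bash
python3 -m jog '[{"linear":[0.14,0.017,0.005],"rotation":[0,0,0],"grip":40},{"linear":[0.28,0.017,0.005],"rotation":[0,0,0],"grip":40},{"linear":[0.3,0.017,0.005],"rotation":[0,0,0],"grip":40},{"linear":[0.3,0.017,0.005],"rotation":[0,0,0],"grip":40}]' 40; python3 -c "
from h import *
st()"
```

```text
time_s: 2.67
eef_pos: [592.9, 251.1, 58.6]
ee_rot: [0.702, -0.066, 0.706, 0.067]
force: [0.0, 0.3, 1.3]
grip_width: 0.472
t 2.67 pos [592.9 251.1  58.6] yaw 10.8 xaxis [-0.006  0.    -1.   ] F [0.  0.3 1.3] T [0.02 0.09 0.02] g 40.3 j [0.22 0.74 1.29 0.   1.12 0.03]
```

```bash
python3 -m jog '[{"linear":[0,0,0],"rotation":[0,0,0],"grip":8},{"linear":[0,0,0],"rotation":[0,0,0],"grip":8},{"linear":[0,0,0],"rotation":[0,0,0],"grip":8},{"linear":[0,0,0],"rotation":[0,0,0],"grip":8},{"linear":[0,0,0],"rotation":[0,0,0],"grip":8},{"linear":[0,0,0],"rotation":[0,0,0],"grip":8}]' 30; python3 -c "
from h import *
st()
A=np.array([608.5,182.4])
s=sense();v=s['eef_pos'][:2]-A;print(np.hypot(*v),np.degrees(np.arctan2(v[1],v[0])))
for a in (125,150,175,184.5):
  print(a);go(*(A+72*np.array([np.cos(np.radians(a)),np.sin(np.radians(a))])),58.6,a-90)
"
```

```text
time_s: 3.17
eef_pos: [594.7, 250.8, 61.7]
ee_rot: [0.704, -0.066, 0.704, 0.067]
force: [1.7, -3.3, 7.2]
grip_width: 0.153
t 3.17 pos [594.7 250.8  61.7] yaw 10.8 xaxis [-0.  0. -1.] F [ 1.7 -3.3  7.2] T [-0.47 -0.19  0.22] g 13.1 j [0.22 0.74 1.29 0.   1.12 0.03]
69.80924023102493 101.39516692057703
125
pos [594.7 250.8  61.7] t 3.17 j6 0.03
shift [ 0.01  -0.014 -0.096] rot [-0.845 -0.    -0.   ] n_rows 4.0
150
pos [594.7 250.8  61.7] t 3.17 j6 0.03
shift [ 0.01  -0.076 -0.179] rot [-1.718e+00 -0.000e+00 -1.000e-03] n_rows 7.0
175
pos [594.7 250.8  61.7] t 3.17 j6 0.03
shift [ 0.01  -0.167 -0.228] rot [-2.59e+00  0.00e+00 -1.00e-03] n_rows 11.0
184.5
pos [594.7 250.8  61.7] t 3.17 j6 0.03
shift [ 0.01  -0.206 -0.236] rot [-2.922e+00  0.000e+00 -1.000e-03] n_rows 12.0
```

```bash
python3 -m jog '[{"linear":[0,-0.0017,-0.028],"rotation":[-0.24,0,0],"grip":8},{"linear":[0,-0.0067,-0.0555],"rotation":[-0.48,0,0],"grip":8},{"linear":[0,-0.0149,-0.0821],"rotation":[-0.72,0,0],"grip":8},{"linear":[0,-0.0264,-0.108],"rotation":[-0.96,0,0],"grip":8},{"linear":[0,-0.0264,-0.108],"rotation":[-0.96,0,0],"grip":8},{"linear":[0,-0.0264,-0.108],"rotation":[-0.96,0,0],"grip":8}]' 30; python3 -c "
from h import *
st()
A=np.array([608.5,182.4])
s=sense();v=s['eef_pos'][:2]-A;print(np.hypot(*v),np.degrees(np.arctan2(v[1],v[0])))
"
```

```text
time_s: 3.67
eef_pos: [564.6, 236.6, 62.0]
ee_rot: [0.668, -0.232, 0.668, 0.231]
force: [3.3, -1.7, -7.3]
grip_width: 0.154
t 3.67 pos [564.6 236.6  62. ] yaw 38.2 xaxis [ 0. -0. -1.] F [ 3.3 -1.7 -7.3] T [-0.34 -0.5   0.25] g 13.2 j [ 0.21  0.67  1.41 -0.    1.06 -0.46]
69.78705067367059 129.0296363724031
```

Good. Two more steps of 27.5°, same rows.

```bash
python3 -m jog '[{"linear":[0,-0.0017,-0.028],"rotation":[-0.24,0,0],"grip":8},{"linear":[0,-0.0067,-0.0555],"rotation":[-0.48,0,0],"grip":8},{"linear":[0,-0.0149,-0.0821],"rotation":[-0.72,0,0],"grip":8},{"linear":[0,-0.0264,-0.108],"rotation":[-0.96,0,0],"grip":8},{"linear":[0,-0.0264,-0.108],"rotation":[-0.96,0,0],"grip":8},{"linear":[0,-0.0264,-0.108],"rotation":[-0.96,0,0],"grip":8}]' 30; python3 -c "
from h import *
st()
A=np.array([608.5,182.4])
s=sense();v=s['eef_pos'][:2]-A;print(np.hypot(*v),np.degrees(np.arctan2(v[1],v[0])))
"
```

```text
time_s: 4.17
eef_pos: [544.5, 210.2, 62.0]
ee_rot: [0.595, -0.383, 0.594, 0.383]
force: [4.4, -0.3, -10.2]
grip_width: 0.156
t 4.17 pos [544.5 210.2  62. ] yaw 65.6 xaxis [ 0.001 -0.    -1.   ] F [  4.4  -0.3 -10.2] T [-0.09 -0.68  0.29] g 13.4 j [ 0.17  0.62  1.51 -0.    1.02 -0.98]
69.82380112958606 156.49750085893717
```

```bash
python3 -m jog '[{"linear":[0,-0.0017,-0.028],"rotation":[-0.24,0,0],"grip":8},{"linear":[0,-0.0067,-0.0555],"rotation":[-0.48,0,0],"grip":8},{"linear":[0,-0.0149,-0.0821],"rotation":[-0.72,0,0],"grip":8},{"linear":[0,-0.0264,-0.108],"rotation":[-0.96,0,0],"grip":8},{"linear":[0,-0.0280,-0.112],"rotation":[-0.99,0,0],"grip":8},{"linear":[0,-0.0280,-0.112],"rotation":[-0.99,0,0],"grip":8}]' 30; python3 -c "
from h import *
st()
A=np.array([608.5,182.4])
s=sense();v=s['eef_pos'][:2]-A;print(np.hypot(*v),np.degrees(np.arctan2(v[1],v[0])))
"
```

```text
time_s: 4.67
eef_pos: [538.8, 177.7, 62.0]
ee_rot: [0.485, -0.516, 0.482, 0.516]
force: [5.9, 8.7, -11.3]
grip_width: 0.158
t 4.67 pos [538.8 177.7  62. ] yaw 93.7 xaxis [ 0.003  0.003 -1.   ] F [  5.9   8.7 -11.3] T [ 1.2  -0.89 -0.2 ] g 13.5 j [ 0.11  0.59  1.56  0.    0.99 -1.53]
69.81237812432761 -176.13818283915256
```

```bash
python3 -m jog '[{"linear":[0,-0.0003,-0.01],"rotation":[-0.05,0,0],"grip":8},{"linear":[0,-0.0003,-0.01],"rotation":[-0.05,0,0],"grip":8},{"linear":[0,-0.0003,-0.01],"rotation":[-0.05,0,0],"grip":8}]' 30; python3 -c "
from h import *
st()
A=np.array([608.5,182.4])
s=sense();v=s['eef_pos'][:2]-A;print(np.hypot(*v),np.degrees(np.arctan2(v[1],v[0])))
"
```

```text
time_s: 4.92
eef_pos: [539.0, 177.6, 62.0]
ee_rot: [0.481, -0.52, 0.475, 0.522]
force: [1.6, 15.8, -9.2]
grip_width: 0.156
t 4.92 pos [539.  177.6  62. ] yaw 94.9 xaxis [ 0.003  0.008 -1.   ] F [ 1.6 15.8 -9.2] T [ 2.25 -0.35 -0.58] g 13.4 j [ 0.11  0.59  1.56  0.01  0.99 -1.55]
69.667043729631 -176.01533434903808
```

```bash
python3 -m jog '[{"linear":[0,0,0],"rotation":[0,0,0],"grip":40},{"linear":[0,0,0],"rotation":[0,0,0],"grip":40},{"linear":[0,0,0],"rotation":[0,0,0],"grip":40},{"linear":[-0.15,0,0],"rotation":[0,0,0],"grip":40},{"linear":[-0.3,0,0],"rotation":[0,0,0],"grip":40},{"linear":[-0.4,0,0],"rotation":[0,0,0],"grip":40},{"linear":[-0.4,0.5,0],"rotation":[0,0,0],"grip":40},{"linear":[-0.4,0.5,0],"rotation":[0,0,0],"grip":66},{"linear":[-0.4,0.5,0],"rotation":[0,0,0],"grip":66},{"linear":[-0.4,0.5,0],"rotation":[0,0,0],"grip":66},{"linear":[-0.4,0.5,0],"rotation":[0,0,0],"grip":66}]' 80; python3 -c "
from h import *
st()
p,d=snap('side','side3');crop(p,240,340,150,260,'c5',5)
p,d=snap('top','top3')"
```

```text
time_s: 5.83
eef_pos: [385.6, 163.7, 182.1]
ee_rot: [0.481, -0.519, 0.476, 0.522]
force: [1.5, -0.9, -0.1]
grip_width: 0.769
t 5.83 pos [385.6 163.7 182.1] yaw 94.9 xaxis [ 0.002  0.008 -1.   ] F [ 1.5 -0.9 -0.1] T [-0.03  0.   -0.  ] g 65.7 j [ 0.12  0.13  1.87  0.01  1.14 -1.54]
```

View pics/c5.png

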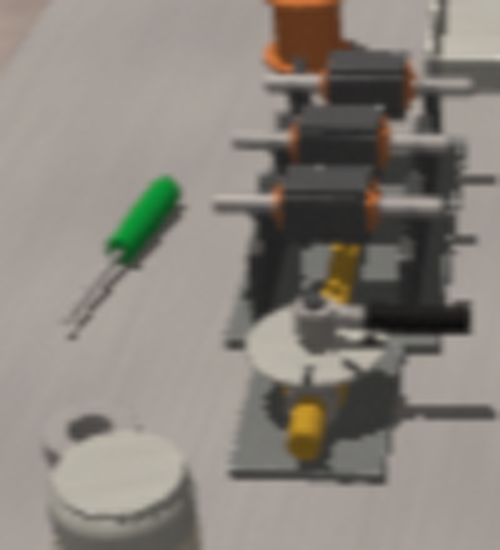

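View pics/top3.png

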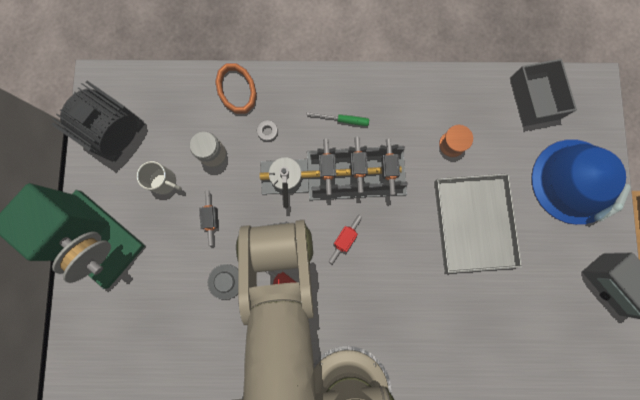

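```bash
python3 -c "
from h import *
f=lambda cx,cy:(240+cx/4-.375,130+cy/4-.375)
for a in [(350,140),(478,134),(606,142)]: print(ray('top',*f(*a),107).round(1))
for a in [(350,140),(478,134),(606,142)]: print(ray('top',*f(*a),113).round(1))
W=cloud('top',np.load('pics/top0_d.npy'))
for u in (327,359,390):
  q=W[155:176,u-6:u+7,2]; print(np.round([np.median(q[:,i]) for i in range(13)],0))
go(622,61,170,93.5)
"
```

```text
[620.6  61.3 107. ]
[625.4 -26.6 107. ]
[ 620.3 -114.4  107. ]
[619.2  61.4 113. ]
[624. -26. 113.]
[ 619.  -113.4  113. ]
[107. 108. 108. 108. 108. 108. 108. 108. 108. 108. 107. 108. 107.]
[107. 109. 107. 107. 108. 107. 107. 108. 107. 107. 108. 108. 106.]
[104. 105. 108. 108. 107. 108. 108. 109. 108. 109. 108. 108. 108.]
pos [389.5 163.8 182.5] t 5.93 j6 -1.54
shift [ 0.043 -0.743 -0.407] rot [0.047 0.016 0.011] n_rows 7.0
```

```bash
python3 -m jog '[{"linear":[0.043,-0.743,-0.407],"rotation":[0.047,0.016,0.011],"grip":66},{"linear":[0.043,-0.743,-0.407],"rotation":[0.047,0.016,0.011],"grip":66},{"linear":[0.043,-0.743,-0.407],"rotation":[0.047,0.016,0.011],"grip":66},{"linear":[0.043,-0.743,-0.407],"rotation":[0.047,0.016,0.011],"grip":66},{"linear":[0.043,-0.743,-0.407],"rotation":[0.047,0.016,0.011],"grip":66},{"linear":[0.043,-0.743,-0.407],"rotation":[0.047,0.016,0.011],"grip":66},{"linear":[0.043,-0.743,-0.407],"rotation":[0.047,0.016,0.011],"grip":66},{"linear":[0.043,-0.743,-0.407],"rotation":[0.047,0.016,0.011],"grip":66},{"linear":[0.043,-0.743,-0.407],"rotation":[0.047,0.016,0.011],"grip":66}]' 80; python3 -c "
from h import *
st();go(620.6,61.2,75,93.5)"
```

```text
time_s: 6.68
eef_pos: [622.1, 60.9, 169.3]
ee_rot: [0.485, -0.515, 0.485, 0.515]
force: [-0.6, 0.8, 0.0]
grip_width: 0.777
t 6.68 pos [622.1  60.9 169.3] yaw 93.4 xaxis [-0.001  0.    -1.   ] F [-0.6  0.8  0. ] T [0.03 0.   0.01] g 66.4 j [-0.09  0.58  1.26  0.    1.3  -1.72]
pos [622.1  60.9 169.3] t 6.68 j6 -1.72
shift [0.314 0.005 0.001] rot [-0.002  0.    -0.001] n_rows 3.0
```

```bash
python3 -m jog '[{"linear":[0.12,0.005,0],"rotation":[0,0,0],"grip":66},{"linear":[0.22,0.005,0],"rotation":[0,0,0],"grip":66},{"linear":[0.314,0.005,0],"rotation":[0,0,0],"grip":66},{"linear":[0.314,0.005,0],"rotation":[0,0,0],"grip":66},{"linear":[0.314,0.005,0],"rotation":[0,0,0],"grip":30},{"linear":[0.314,0.005,0],"rotation":[0,0,0],"grip":30},{"linear":[0.314,0.005,0],"rotation":[0,0,0],"grip":30},{"linear":[0.314,0.005,0],"rotation":[0,0,0],"grip":30},{"linear":[0.314,0.005,0],"rotation":[0,0,0],"grip":30},{"linear":[0.314,0.005,0],"rotation":[0,0,0],"grip":30}]' 90; python3 -c "
from h import *
st()"
```

```text
time_s: 7.52
eef_pos: [621.5, 60.8, 78.0]
ee_rot: [-0.485, 0.516, -0.484, -0.514]
force: [-3.9, -1.1, 7.5]
grip_width: 0.495
t 7.52 pos [621.5  60.8  78. ] yaw 93.5 xaxis [ 0.003 -0.    -1.   ] F [-3.9 -1.1  7.5] T [-0.14  0.51 -0.03] g 42.3 j [-0.09  0.67  1.36 -0.    1.11 -1.72]
```

```bash
python3 -m jog '[{"linear":[-0.1,0,0],"rotation":[0,0,0],"grip":30},{"linear":[-0.2,0,0],"rotation":[0,0,0],"grip":30},{"linear":[-0.3,0,0],"rotation":[0,0,0],"grip":30},{"linear":[-0.33,0,0],"rotation":[0,0,0],"grip":30}]' 90; python3 -c "
from h import *
st();go(547.5,-368.9,160,2.5)"
```

```text
time_s: 7.85
eef_pos: [622.6, 60.9, 182.4]
ee_rot: [-0.487, 0.518, -0.482, -0.512]
force: [0.7, 0.1, -4.4]
grip_width: 0.496
t 7.85 pos [622.6  60.9 182.4] yaw 93.5 xaxis [ 0.011 -0.001 -1.   ] F [ 0.7  0.1 -4.4] T [-0.04 -0.09 -0.01] g 42.4 j [-0.09  0.57  1.25  0.    1.32 -1.72]
pos [622.6  60.9 182.4] t 7.85 j6 -1.72
shift [ 0.073  0.337 -1.415] rot [-3.108 -0.019  0.015] n_rows 13.0
```

```bash
cat >> h.py <<'E'
def go(x,y,z,yaw_deg,tilt_fix=True):
    """exact yaw, world -> scaled shift, incl. j6 warning"""
    from scipy.spatial.transform import Rotation as R
    s=sense(); q=s['ee_rot']; C=R.from_quat([q[1],q[2],q[3],q[0]])
    sh=C.inv().apply(np.array([x,y,z])-s['eef_pos'])/300
    a=np.radians(yaw_deg); zz=np.array([np.cos(a),np.sin(a),0]); xx=np.array([0,0,-1.]); yy=np.cross(zz,xx)
    rv=(C.inv()*R.from_matrix(np.stack([xx,yy,zz],1))).as_rotvec()/0.5
    print('shift',sh.round(3),'rot',rv.round(3),'rows',np.ceil(max(np.linalg.norm(sh)*300/41.7,np.linalg.norm(rv)*28.65/7.16)))
E
python3 -c "
from h import *
go(547.5,-368.9,160,2.5)"
```

```text
shift [ 0.073  0.337 -1.415] rot [3.175 0.015 0.02 ] rows 13.0
```

```bash
python3 -m jog '[{"linear":[0.018,0.12,-0.5],"rotation":[0.96,0.01,0.01],"grip":30},{"linear":[0.018,0.12,-0.5],"rotation":[0.96,0.01,0.01],"grip":30},{"linear":[0.018,0.12,-0.5],"rotation":[0.96,0.01,0.01],"grip":30},{"linear":[0.018,0.12,-0.5],"rotation":[0.96,0.01,0.01],"grip":30},{"linear":[0.018,0.12,-0.5],"rotation":[0.96,0.01,0.01],"grip":30}]' 90; python3 -c "
from h import *
st();go(547.5,-368.9,160,2.5)"
```

```text
time_s: 8.27
eef_pos: [594.5, -96.2, 175.7]
ee_rot: [0.595, -0.384, 0.595, 0.379]
force: [-0.4, -0.8, -6.3]
grip_width: 0.497
t 8.27 pos [594.5 -96.2 175.7] yaw 65.4 xaxis [ 0.003 -0.006 -1.   ] F [-0.4 -0.8 -6.3] T [ 0.04 -0.01  0.01] g 42.5 j [-0.35  0.52  1.33 -0.    1.28 -1.49]
shift [ 0.058 -0.236 -0.891] rot [ 2.194e+00 -1.000e-03  1.500e-02] rows 9.0
```

```bash
python3 -m jog '[{"linear":[0.03,-0.11,-0.42],"rotation":[0.98,0,0.01],"grip":30},{"linear":[0.03,-0.11,-0.42],"rotation":[0.98,0,0.01],"grip":30},{"linear":[0.03,-0.11,-0.42],"rotation":[0.98,0,0.01],"grip":30},{"linear":[0.03,-0.11,-0.42],"rotation":[0.98,0,0.01],"grip":30},{"linear":[0.03,-0.11,-0.42],"rotation":[0.98,0,0.01],"grip":30}]' 90; python3 -c "
from h import *
st();go(547.5,-368.9,160,2.5)"
```

```text
time_s: 8.68
eef_pos: [570.6, -227.6, 165.8]
ee_rot: [0.67, -0.223, 0.672, 0.222]
force: [-0.0, -0.1, -7.0]
grip_width: 0.492
t 8.68 pos [ 570.6 -227.6  165.8] yaw 36.7 xaxis [-0.002 -0.003 -1.   ] F [-0.  -0.1 -7. ] T [ 0.04 -0.05 -0.01] g 42.0 j [-0.57  0.56  1.3  -0.    1.28 -1.21]
shift [ 0.021 -0.332 -0.343] rot [ 1.193 -0.007  0.003] rows 5.0
```

```bash
python3 -m jog '[{"linear":[0.02,-0.332,-0.343],"rotation":[0.98,0,0],"grip":30},{"linear":[0.02,-0.332,-0.343],"rotation":[0.98,0,0],"grip":30},{"linear":[0.02,-0.332,-0.343],"rotation":[0.98,0,0],"grip":30},{"linear":[0.02,-0.332,-0.343],"rotation":[0.98,0,0],"grip":30},{"linear":[0.02,-0.332,-0.343],"rotation":[0.98,0,0],"grip":30}]' 90; python3 -c "
from h import *
st();go(547.5,-368.9,60,2.5);go(547.5,-368.9,20,2.5)"
```

```text
time_s: 9.1
eef_pos: [545.9, -372.7, 158.5]
ee_rot: [0.704, -0.051, 0.707, 0.049]
force: [0.9, -0.3, -7.1]
grip_width: 0.493
t 9.1 pos [ 545.9 -372.7  158.5] yaw 8.1 xaxis [-0.004 -0.003 -1.   ] F [ 0.9 -0.3 -7.1] T [0.04 0.   0.01] g 42.1 j [-0.77  0.67  1.13 -0.    1.34 -0.91]
shift [0.328 0.012 0.008] rot [ 0.196 -0.009  0.004] rows 3.0
shift [0.461 0.013 0.009] rot [ 0.196 -0.009  0.004] rows 4.0
```

```bash
python3 -m jog '[{"linear":[0.1,0.012,0.008],"rotation":[0.196,0,0],"grip":30},{"linear":[0.2,0.012,0.008],"rotation":[0.196,0,0],"grip":30},{"linear":[0.3,0.012,0.008],"rotation":[0.196,0,0],"grip":30},{"linear":[0.36,0.012,0.008],"rotation":[0.196,0,0],"grip":30},{"linear":[0.4,0.012,0.008],"rotation":[0.196,0,0],"grip":30},{"linear":[0.43,0.012,0.008],"rotation":[0.196,0,0],"grip":30},{"linear":[0.45,0.012,0.008],"rotation":[0.196,0,0],"grip":30}]' 90; python3 -c "
from h import *
st();go(547.5,-368.9,20,2.5)"
```

```text
time_s: 9.68
eef_pos: [547.5, -368.6, 22.9]
ee_rot: [0.705, -0.017, 0.708, 0.015]
force: [0.2, -0.3, -6.4]
grip_width: 0.496
t 9.68 pos [ 547.5 -368.6   22.9] yaw 2.6 xaxis [-0.004 -0.002 -1.   ] F [ 0.2 -0.3 -6.4] T [-0.01 -0.03 -0.03] g 42.4 j [-0.77  0.82  1.25 -0.01  1.07 -0.81]
shift [ 0.01  -0.001 -0.   ] rot [ 0.002 -0.008  0.004] rows 1.0
```

```bash
python3 -m jog '[{"linear":[0.01,0,0],"rotation":[0,0,0],"grip":30},{"linear":[0.018,0,0],"rotation":[0,0,0],"grip":30},{"linear":[0.018,0,0],"rotation":[0,0,0],"grip":30}]' 90; python3 -c "
from h import *
st()"
```

```text
time_s: 9.93
eef_pos: [548.1, -368.7, 19.4]
ee_rot: [0.706, -0.017, 0.708, 0.015]
force: [-2.7, 4.4, 0.5]
grip_width: 0.494
t 9.93 pos [ 548.1 -368.7   19.4] yaw 2.6 xaxis [-0.003 -0.003 -1.   ] F [-2.7  4.4  0.5] T [0.65 0.44 0.03] g 42.2 j [-0.77  0.82  1.25 -0.    1.07 -0.81]
```

```bash
python3 -m jog '[{"linear":[0,0,0],"rotation":[0,0,0],"grip":62},{"linear":[0,0,0],"rotation":[0,0,0],"grip":62},{"linear":[0,0,0],"rotation":[0,0,0],"grip":62},{"linear":[-0.1,0,0],"rotation":[0,0,0],"grip":62},{"linear":[-0.2,0,0],"rotation":[0,0,0],"grip":62},{"linear":[-0.35,0,0],"rotation":[0,0,0],"grip":62},{"linear":[-0.5,0,0],"rotation":[0,0,0],"grip":62},{"linear":[-0.5,0,0.1],"rotation":[-0.1,0,0],"grip":66}]' 90; python3 -c "
from h import *
st();go(625.4,-26.8,160,93.5)"
```

```text
time_s: 10.6
eef_pos: [578.1, -369.7, 179.7]
ee_rot: [0.708, -0.037, 0.704, 0.028]
force: [0.8, -2.0, 1.2]
grip_width: 0.767
t 10.6 pos [ 578.1 -369.7  179.7] yaw 5.3 xaxis [ 0.007 -0.013 -1.   ] F [ 0.8 -2.   1.2] T [-0.04 -0.   -0.03] g 65.5 j [-0.74  0.71  1.01 -0.01  1.4  -0.83]
shift [0.052 1.124 0.262] rot [-3.079 -0.013  0.03 ] rows 13.0
```

```bash
python3 -m jog '[{"linear":[0.02,0.28,0.1],"rotation":[-1,0,0.01],"grip":66},{"linear":[0.02,0.28,0.1],"rotation":[-1,0,0.01],"grip":66},{"linear":[0.02,0.28,0.1],"rotation":[-1,0,0.01],"grip":66},{"linear":[0.02,0.28,0.1],"rotation":[-1,0,0.01],"grip":66}]' 90; python3 -c "
from h import *
st();go(620.3,-115,150,93.5)"
```

```text
time_s: 10.93
eef_pos: [601.5, -280.9, 173.7]
ee_rot: [0.677, -0.213, 0.674, 0.206]
force: [0.2, 0.2, 0.5]
grip_width: 0.776
t 10.93 pos [ 601.5 -280.9  173.7] yaw 34.5 xaxis [ 0.007 -0.009 -1.   ] F [0.2 0.2 0.5] T [ 0.04  0.01 -0.07] g 66.3 j [-0.61  0.66  1.11 -0.    1.36 -1.21]
shift [0.074 0.421 0.365] rot [-2.06  -0.011  0.021] rows 9.0
```

```bash
python3 -m jog '[{"linear":[0.04,0.2,0.18],"rotation":[-1,0,0.01],"grip":66},{"linear":[0.04,0.2,0.18],"rotation":[-1,0,0.01],"grip":66},{"linear":[0.04,0.2,0.18],"rotation":[-1,0,0.01],"grip":66},{"linear":[0.04,0.2,0.18],"rotation":[-1,0,0.01],"grip":66}]' 90; python3 -c "
from h import *
st();go(620.3,-115,150,93.5)"
```

```text
time_s: 11.27
eef_pos: [612.7, -198.8, 161.6]
ee_rot: [0.602, -0.373, 0.603, 0.367]
force: [-0.1, -0.8, -0.0]
grip_width: 0.77
t 11.27 pos [ 612.7 -198.8  161.6] yaw 63.1 xaxis [ 0.004 -0.006 -1.   ] F [-0.1 -0.8 -0. ] T [ 0.03 -0.01  0.  ] g 65.8 j [-0.49  0.63  1.2  -0.    1.31 -1.59]
shift [0.037 0.104 0.261] rot [-1.06  -0.011  0.01 ] rows 5.0
```

```bash
python3 -m jog '[{"linear":[0.03,0.104,0.261],"rotation":[-1,-0.01,0.01],"grip":66},{"linear":[0.037,0.104,0.261],"rotation":[-1,-0.01,0.01],"grip":66},{"linear":[0.037,0.104,0.261],"rotation":[-1,-0.01,0.01],"grip":66},{"linear":[0.037,0.104,0.261],"rotation":[-1,-0.01,0.01],"grip":66},{"linear":[0.037,0.104,0.261],"rotation":[-1,-0.01,0.01],"grip":66}]' 90; python3 -c "
from h import *
st();go(620.3,-115,76,93.5)"
```

```text
time_s: 11.68
eef_pos: [620.7, -114.3, 150.6]
ee_rot: [-0.491, 0.51, -0.491, -0.509]
force: [0.1, -0.3, -0.3]
grip_width: 0.775
t 11.68 pos [ 620.7 -114.3  150.6] yaw 92.1 xaxis [ 0.001 -0.001 -1.   ] F [ 0.1 -0.3 -0.3] T [ 0.03  0.03 -0.  ] g 66.2 j [-0.37  0.61  1.26 -0.    1.27 -1.97]
shift [ 0.249  0.002 -0.002] rot [-0.049 -0.002  0.003] rows 2.0
```

```bash
python3 -m jog '[{"linear":[0.12,0.002,-0.002],"rotation":[-0.05,0,0],"grip":66},{"linear":[0.2,0.002,-0.002],"rotation":[-0.05,0,0],"grip":66},{"linear":[0.249,0.002,-0.002],"rotation":[-0.05,0,0],"grip":66},{"linear":[0.249,0.002,-0.002],"rotation":[-0.05,0,0],"grip":30},{"linear":[0.249,0.002,-0.002],"rotation":[-0.05,0,0],"grip":30},{"linear":[0.249,0.002,-0.002],"rotation":[-0.05,0,0],"grip":30},{"linear":[0.249,0.002,-0.002],"rotation":[-0.05,0,0],"grip":30},{"linear":[0.249,0.002,-0.002],"rotation":[-0.05,0,0],"grip":30},{"linear":[0.249,0.002,-0.002],"rotation":[-0.05,0,0],"grip":30}]' 90; python3 -c "
from h import *
st()"; python3 -m jog '[{"linear":[-0.1,0,0],"rotation":[0,0,0],"grip":30},{"linear":[-0.2,0,0],"rotation":[0,0,0],"grip":30},{"linear":[-0.3,0,0],"rotation":[0,0,0],"grip":30},{"linear":[-0.33,0,0],"rotation":[0,0,0],"grip":30}]' 90; python3 -c "
from h import *
st();go(467.6,-372.4,160,2.5)"
```

```text
time_s: 12.43
eef_pos: [620.6, -115.4, 76.9]
ee_rot: [-0.485, 0.516, -0.484, -0.514]
force: [-1.3, -1.2, -1.8]
grip_width: 0.497
t 12.43 pos [ 620.6 -115.4   76.9] yaw 93.5 xaxis [ 0.003 -0.002 -1.   ] F [-1.3 -1.2 -1.8] T [-0.26  0.08 -0.03] g 42.5 j [-0.37  0.69  1.33 -0.    1.12 -2.  ]
time_s: 12.77
eef_pos: [621.7, -115.5, 180.8]
ee_rot: [-0.486, 0.519, -0.483, -0.512]
force: [1.2, -1.4, -4.6]
grip_width: 0.498
t 12.77 pos [ 621.7 -115.5  180.8] yaw 93.5 xaxis [ 0.01  -0.004 -1.   ] F [ 1.2 -1.4 -4.6] T [-0.04 -0.07  0.02] g 42.5 j [-0.37  0.58  1.23 -0.    1.32 -2.  ]
shift [ 0.068  0.566 -0.823] rot [3.177 0.007 0.022] rows 13.0
```

```bash
python3 -m jog '[{"linear":[0.02,0.18,-0.26],"rotation":[1,0,0.01],"grip":30},{"linear":[0.02,0.18,-0.26],"rotation":[1,0,0.01],"grip":30},{"linear":[0.02,0.18,-0.26],"rotation":[1,0,0.01],"grip":30},{"linear":[0.02,0.18,-0.26],"rotation":[1,0,0.01],"grip":30}]' 90; python3 -c "
from h import *
st();go(467.6,-372.4,160,2.5)"
```

```text
time_s: 13.1
eef_pos: [570.7, -199.4, 173.4]
ee_rot: [0.599, -0.378, 0.598, 0.375]
force: [-0.2, 0.4, -6.3]
grip_width: 0.498
t 13.1 pos [ 570.7 -199.4  173.4] yaw 64.3 xaxis [ 0.003 -0.003 -1.   ] F [-0.2  0.4 -6.3] T [ 0.07 -0.   -0.03] g 42.5 j [-0.53  0.53  1.33 -0.    1.28 -1.65]
shift [ 0.045  0.06  -0.669] rot [2.157e+00 1.000e-03 8.000e-03] rows 9.0
```

```bash
python3 -m jog '[{"linear":[0.02,0.03,-0.33],"rotation":[1,0,0.01],"grip":30},{"linear":[0.02,0.03,-0.33],"rotation":[1,0,0.01],"grip":30},{"linear":[0.02,0.03,-0.33],"rotation":[1,0,0.01],"grip":30},{"linear":[0.02,0.03,-0.33],"rotation":[1,0,0.01],"grip":30}]' 90; python3 -c "
from h import *
st();go(467.6,-372.4,160,2.5)"
```

```text
time_s: 13.43
eef_pos: [517.1, -288.0, 165.8]
ee_rot: [0.672, -0.216, 0.674, 0.217]
force: [0.1, 0.7, -5.4]
grip_width: 0.498
t 13.43 pos [ 517.1 -288.   165.8] yaw 35.6 xaxis [-0.004  0.001 -1.   ] F [ 0.1  0.7 -5.4] T [ 0.02  0.   -0.  ] g 42.5 j [-0.71  0.52  1.38 -0.    1.25 -1.33]
shift [ 0.02  -0.133 -0.298] rot [ 1.156 -0.006 -0.004] rows 5.0
```

```bash
python3 -m jog '[{"linear":[0.02,-0.133,-0.298],"rotation":[1,0,0],"grip":30},{"linear":[0.02,-0.133,-0.298],"rotation":[1,0,0],"grip":30},{"linear":[0.02,-0.133,-0.298],"rotation":[1,0,0],"grip":30},{"linear":[0.02,-0.133,-0.298],"rotation":[1,0,0],"grip":30},{"linear":[0.1,-0.133,-0.298],"rotation":[1,0,0],"grip":30}]' 90; python3 -c "
from h import *
st();go(467.6,-372.4,19,2.5)"
```

```text
time_s: 13.85
eef_pos: [467.8, -375.0, 138.4]
ee_rot: [0.706, -0.041, 0.706, 0.038]
force: [1.2, 0.4, -4.6]
grip_width: 0.492
t 13.85 pos [ 467.8 -375.   138.4] yaw 6.4 xaxis [ 0.001 -0.004 -1.   ] F [ 1.2  0.4 -4.6] T [-0.01 -0.06 -0.03] g 42.0 j [-0.87  0.55  1.39 -0.    1.2  -0.98]
shift [0.398 0.01  0.   ] rot [0.137 0.001 0.009] rows 3.0
```

```bash
python3 -m jog '[{"linear":[0.12,0.01,0],"rotation":[0.137,0,0],"grip":30},{"linear":[0.24,0.01,0],"rotation":[0.137,0,0],"grip":30},{"linear":[0.32,0.01,0],"rotation":[0.137,0,0],"grip":30},{"linear":[0.37,0.01,0],"rotation":[0.137,0,0.01],"grip":30},{"linear":[0.385,0.01,0],"rotation":[0.137,0,0.01],"grip":30},{"linear":[0.398,0.01,0],"rotation":[0.137,0,0.01],"grip":30},{"linear":[0.4,0.01,0],"rotation":[0.137,0,0.01],"grip":30}]' 90; python3 -c "
from h import *
st()"
```

```text
time_s: 14.43
eef_pos: [468.0, -372.9, 18.9]
ee_rot: [0.707, -0.016, 0.706, 0.015]
force: [0.5, -0.1, -5.8]
grip_width: 0.497
t 14.43 pos [ 468.  -372.9   18.9] yaw 2.5 xaxis [ 0.001 -0.    -1.   ] F [ 0.5 -0.1 -5.8] T [0.05 0.01 0.06] g 42.4 j [-0.87  0.71  1.48  0.    0.95 -0.91]
```

```bash
python3 -m jog '[{"linear":[0.004,0,0],"rotation":[0,0,0],"grip":30},{"linear":[0.008,0,0],"rotation":[0,0,0],"grip":30},{"linear":[0.008,0,0],"rotation":[0,0,0],"grip":62},{"linear":[0.004,0,0],"rotation":[0,0,0],"grip":62},{"linear":[0.004,0,0],"rotation":[0,0,0],"grip":62},{"linear":[0,0,0],"rotation":[0,0,0],"grip":62},{"linear":[-0.1,0,0],"rotation":[0,0,0],"grip":62},{"linear":[-0.2,0,0],"rotation":[0,0,0],"grip":62},{"linear":[-0.35,0,0],"rotation":[0,0,0],"grip":62},{"linear":[-0.5,0,0.1],"rotation":[0,0,0],"grip":62},{"linear":[-0.5,0.1,0.15],"rotation":[-0.1,0,0],"grip":66}]' 90; python3 -c "
from h import *
st();go(625.4,-26.8,150,93.5)
p,d=snap('top','top4')"
```

```text
time_s: 15.35
eef_pos: [512.4, -345.6, 175.4]
ee_rot: [0.709, -0.034, 0.704, 0.028]
force: [1.8, -0.3, 0.1]
grip_width: 0.775
t 15.35 pos [ 512.4 -345.6  175.4] yaw 5.1 xaxis [ 0.008 -0.008 -1.   ] F [ 1.8 -0.3  0.1] T [-0.03  0.01  0.05] g 66.2 j [-0.78  0.56  1.29 -0.    1.29 -0.87]
shift [0.079 1.026 0.469] rot [-3.086e+00 -2.000e-03  2.600e-02] rows 13.0
```

View pics/top4.png

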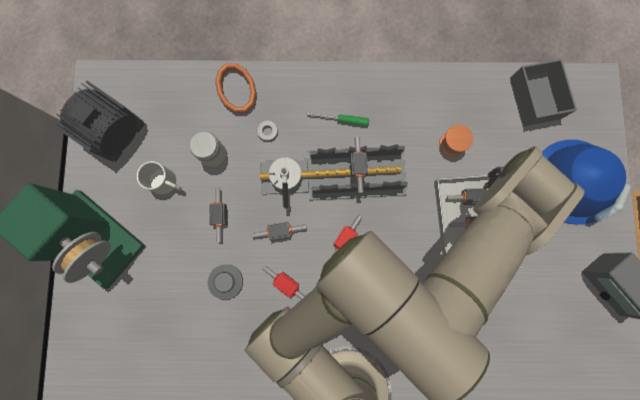

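```bash
python3 -m jog '[{"linear":[0.03,0.34,0.16],"rotation":[-1,0,0.01],"grip":66},{"linear":[0.03,0.34,0.16],"rotation":[-1,0,0.01],"grip":66},{"linear":[0.03,0.34,0.16],"rotation":[-1,0,0.01],"grip":66},{"linear":[0.03,0.34,0.16],"rotation":[-1,0,0.01],"grip":66},{"linear":[0.03,0.34,0.16],"rotation":[-1,0,0.01],"grip":66}]' 90; python3 -c "
from h import *
st();go(625.4,-26.8,150,93.5)"
```

```text
time_s: 15.82
eef_pos: [554.6, -229.7, 166.6]
ee_rot: [0.677, -0.213, 0.672, 0.21]
force: [-0.2, 0.4, -0.7]
grip_width: 0.773
t 15.82 pos [ 554.6 -229.7  166.6] yaw 34.8 xaxis [ 0.009 -0.001 -1.   ] F [-0.2  0.4 -0.7] T [-0.05  0.02  0.03] g 66.0 j [-0.59  0.53  1.36  0.    1.25 -1.2 ]
shift [0.057 0.421 0.58 ] rot [-2.048  0.006  0.017] rows 9.0
```

```bash
python3 -m jog '[{"linear":[0.0,0.2,0.29],"rotation":[-1,0,0.01],"grip":66},{"linear":[0.0,0.2,0.29],"rotation":[-1,0,0.01],"grip":66},{"linear":[0.0,0.2,0.29],"rotation":[-1,0,0.01],"grip":66},{"linear":[0.0,0.2,0.29],"rotation":[-1,0,0.01],"grip":66},{"linear":[0.0,0.2,0.29],"rotation":[-1,0,0.01],"grip":66}]' 90; python3 -c "
from h import *
st();go(625.4,-26.8,150,93.5)"
```

```text
time_s: 16.23
eef_pos: [591.9, -130.5, 166.9]
ee_rot: [0.603, -0.373, 0.599, 0.372]
force: [-0.6, -0.6, 0.0]
grip_width: 0.772
t 16.23 pos [ 591.9 -130.5  166.9] yaw 63.6 xaxis [ 0.005  0.002 -1.   ] F [-0.6 -0.6  0. ] T [-0.01 -0.01 -0.01] g 65.9 j [-0.41  0.54  1.33  0.    1.27 -1.52]
shift [0.057 0.054 0.359] rot [-1.043  0.006  0.009] rows 5.0
```

```bash
python3 -m jog '[{"linear":[0.03,0.054,0.359],"rotation":[-1,0,0.01],"grip":66},{"linear":[0.05,0.054,0.359],"rotation":[-1,0,0.01],"grip":66},{"linear":[0.057,0.054,0.359],"rotation":[-1,0,0.01],"grip":66},{"linear":[0.057,0.054,0.359],"rotation":[-1,0,0.01],"grip":66},{"linear":[0.057,0.054,0.359],"rotation":[-1,0,0.01],"grip":66}]' 90; python3 -c "
from h import *
st();go(625.4,-26.8,76,93.5)"
```

```text
time_s: 16.65
eef_pos: [625.3, -27.0, 149.6]
ee_rot: [0.491, -0.509, 0.49, 0.51]
force: [0.7, -0.5, -0.8]
grip_width: 0.773
t 16.65 pos [625.3 -27.  149.6] yaw 92.2 xaxis [-0.001  0.003 -1.   ] F [ 0.7 -0.5 -0.8] T [-0.02 -0.01 -0.  ] g 66.0 j [-0.23  0.6   1.28  0.    1.26 -1.84]
shift [ 0.245 -0.    -0.   ] rot [-0.045  0.006 -0.001] rows 2.0
```

```bash
python3 -m jog '[{"linear":[0.12,0,0],"rotation":[-0.05,0,0],"grip":66},{"linear":[0.2,0,0],"rotation":[-0.05,0,0],"grip":66},{"linear":[0.245,0,0],"rotation":[-0.05,0,0],"grip":66},{"linear":[0.245,0,0],"rotation":[-0.05,0,0],"grip":30},{"linear":[0.245,0,0],"rotation":[-0.05,0,0],"grip":30},{"linear":[0.245,0,0],"rotation":[-0.05,0,0],"grip":30},{"linear":[0.245,0,0],"rotation":[-0.05,0,0],"grip":30},{"linear":[0.245,0,0],"rotation":[-0.05,0,0],"grip":30},{"linear":[0.245,0,0],"rotation":[-0.05,0,0],"grip":30}]' 90; python3 -c "
from h import *
st()"; python3 -m jog '[{"linear":[-0.1,0,0],"rotation":[0,0,0],"grip":30},{"linear":[-0.2,0,0],"rotation":[0,0,0],"grip":30},{"linear":[-0.3,0,0],"rotation":[0,0,0],"grip":30},{"linear":[-0.33,0,0],"rotation":[0,0,0],"grip":30}]' 90; python3 -c "
from h import *
st();go(387.7,-375.9,160,2.5)"
```

```text
time_s: 17.4
eef_pos: [625.4, -27.3, 76.8]
ee_rot: [0.485, -0.515, 0.484, 0.516]
force: [-1.3, -0.7, -1.2]
grip_width: 0.496
t 17.4 pos [625.4 -27.3  76.8] yaw 93.5 xaxis [-0.     0.002 -1.   ] F [-1.3 -0.7 -1.2] T [-0.08  0.36 -0.14] g 42.4 j [-0.23  0.68  1.35  0.    1.11 -1.87]
time_s: 17.73
eef_pos: [627.0, -28.1, 180.8]
ee_rot: [-0.486, 0.517, -0.483, -0.513]
force: [0.7, 0.1, -4.4]
grip_width: 0.497
t 17.73 pos [627.  -28.1 180.8] yaw 93.5 xaxis [ 0.007  0.    -1.   ] F [ 0.7  0.1 -4.4] T [ 0.01 -0.02  0.  ] g 42.5 j [-0.23  0.57  1.24  0.    1.32 -1.86]
shift [ 0.063  0.867 -1.108] rot [3.176 0.012 0.012] rows 13.0
```

```bash
python3 -m jog '[{"linear":[0.02,0.28,-0.36],"rotation":[1,0,0.01],"grip":30},{"linear":[0.02,0.28,-0.36],"rotation":[1,0,0.01],"grip":30},{"linear":[0.02,0.28,-0.36],"rotation":[1,0,0.01],"grip":30},{"linear":[0.02,0.28,-0.36],"rotation":[1,0,0.01],"grip":30},{"linear":[0.02,0.28,-0.36],"rotation":[1,0,0.01],"grip":30}]' 90; python3 -c "
from h import *
st();go(387.7,-375.9,160,2.5)"
```

```text
time_s: 18.15
eef_pos: [548.0, -143.7, 173.2]
ee_rot: [0.599, -0.376, 0.598, 0.376]
force: [0.1, 1.0, -6.0]
grip_width: 0.496
t 18.15 pos [ 548.  -143.7  173.2] yaw 64.3 xaxis [ 0.001  0.001 -1.   ] F [ 0.1  1.  -6. ] T [ 0.04  0.06 -0.01] g 42.4 j [-0.46  0.45  1.45  0.    1.24 -1.59]
shift [ 0.043  0.145 -0.929] rot [ 2.156e+00  3.000e-03 -1.000e-03] rows 9.0
```

```bash
python3 -m jog '[{"linear":[0.02,0.07,-0.45],"rotation":[1,0,0],"grip":30},{"linear":[0.02,0.07,-0.45],"rotation":[1,0,0],"grip":30},{"linear":[0.02,0.07,-0.45],"rotation":[1,0,0],"grip":30},{"linear":[0.02,0.07,-0.45],"rotation":[1,0,0],"grip":30},{"linear":[0.02,0.07,-0.45],"rotation":[1,0,0],"grip":30}]' 90; python3 -c "
from h import *
st();go(387.7,-375.9,150,2.5)"
```

```text
time_s: 18.57
eef_pos: [468.8, -258.5, 166.1]
ee_rot: [0.674, -0.213, 0.674, 0.214]
force: [0.1, -0.1, -5.1]
grip_width: 0.497
t 18.57 pos [ 468.8 -258.5  166.1] yaw 35.1 xaxis [-0.     0.001 -1.   ] F [ 0.1 -0.1 -5.1] T [-0.    0.06 -0.  ] g 42.5 j [-0.72  0.39  1.56  0.    1.19 -1.34]
shift [ 0.053 -0.165 -0.446] rot [ 1.139  0.    -0.003] rows 5.0
```

```bash
python3 -m jog '[{"linear":[0.02,-0.165,-0.446],"rotation":[1,0,0],"grip":30},{"linear":[0.02,-0.165,-0.446],"rotation":[1,0,0],"grip":30},{"linear":[0.05,-0.165,-0.446],"rotation":[1,0,0],"grip":30},{"linear":[0.05,-0.165,-0.446],"rotation":[1,0,0],"grip":30},{"linear":[0.05,-0.165,-0.446],"rotation":[1,0,0],"grip":30},{"linear":[0.05,-0.165,-0.446],"rotation":[1,0,0],"grip":30}]' 90; python3 -c "
from h import *
st();go(387.7,-375.9,18.5,2.5)"
```

```text
time_s: 19.07
eef_pos: [387.8, -375.8, 150.0]
ee_rot: [0.706, -0.039, 0.706, 0.041]
force: [0.4, 0.8, -6.1]
grip_width: 0.499
t 19.07 pos [ 387.8 -375.8  150. ] yaw 6.5 xaxis [-0.001  0.003 -1.   ] F [ 0.4  0.8 -6.1] T [ 0.03  0.02 -0.  ] g 42.6 j [-0.99  0.42  1.56  0.    1.16 -1.1 ]
shift [ 0.438 -0.001 -0.   ] rot [ 0.141 -0.001 -0.005] rows 4.0
```

```bash
python3 -m jog '[{"linear":[0.12,0,0],"rotation":[0.14,0,0],"grip":30},{"linear":[0.24,0,0],"rotation":[0.14,0,0],"grip":30},{"linear":[0.34,0,0],"rotation":[0.14,0,0],"grip":30},{"linear":[0.39,0,0],"rotation":[0.14,0,0],"grip":30},{"linear":[0.42,0,0],"rotation":[0.14,0,0],"grip":30},{"linear":[0.438,0,0],"rotation":[0.14,0,0],"grip":30},{"linear":[0.444,0,0],"rotation":[0.14,0,0],"grip":30},{"linear":[0.444,0,0],"rotation":[0.14,0,0],"grip":30}]' 90; python3 -c "
from h import *
st()"
```

```text
time_s: 19.73
eef_pos: [388.8, -375.3, 18.1]
ee_rot: [0.707, -0.016, 0.707, 0.017]
force: [0.4, -0.6, -5.2]
grip_width: 0.494
t 19.73 pos [ 388.8 -375.3   18.1] yaw 2.7 xaxis [ 0.     0.001 -1.   ] F [ 0.4 -0.6 -5.2] T [ 0.01 -0.05 -0.01] g 42.2 j [-0.99  0.61  1.67  0.    0.86 -1.03]
```

```bash
python3 -m jog '[{"linear":[0.004,0,0],"rotation":[0,0,0],"grip":30},{"linear":[0.006,0,0],"rotation":[0,0,0],"grip":30},{"linear":[0.006,0,0],"rotation":[0,0,0],"grip":62},{"linear":[0.004,0,0],"rotation":[0,0,0],"grip":62},{"linear":[0.004,0,0],"rotation":[0,0,0],"grip":62},{"linear":[0,0,0],"rotation":[0,0,0],"grip":62},{"linear":[-0.1,0,0],"rotation":[0,0,0],"grip":62},{"linear":[-0.2,0,0],"rotation":[0,0,0],"grip":62},{"linear":[-0.35,0,0],"rotation":[0,0,0],"grip":62},{"linear":[-0.5,0.1,0],"rotation":[0,0,0],"grip":62},{"linear":[-0.6,0.6,0],"rotation":[0,0,0],"grip":66},{"linear":[-0.6,0.6,0],"rotation":[0,0,0],"grip":66},{"linear":[-0.6,0.6,0],"rotation":[0,0,0],"grip":66},{"linear":[-0.6,0.6,0],"rotation":[0,0,0],"grip":66}]' 90; python3 -c "
from h import *
st()
p,d=snap('top','top5'); crop(p,180,340,170,310,'c6',4)"
```

```text
time_s: 20.9
eef_pos: [379.8, -193.9, 199.1]
ee_rot: [0.707, -0.016, 0.707, 0.017]
force: [1.0, -0.3, -0.1]
grip_width: 0.774
t 20.9 pos [ 379.8 -193.9  199.1] yaw 2.6 xaxis [ 0.001  0.001 -1.   ] F [ 1.  -0.3 -0.1] T [-0.03  0.   -0.  ] g 66.1 j [-0.75  0.13  1.82  0.    1.19 -0.8 ]
```

View pics/top5.png

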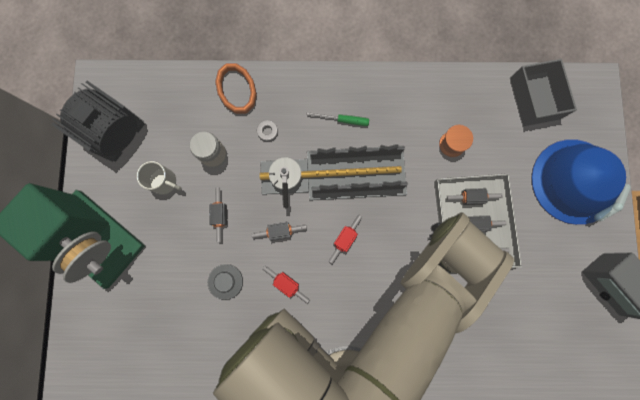

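View pics/c6.png

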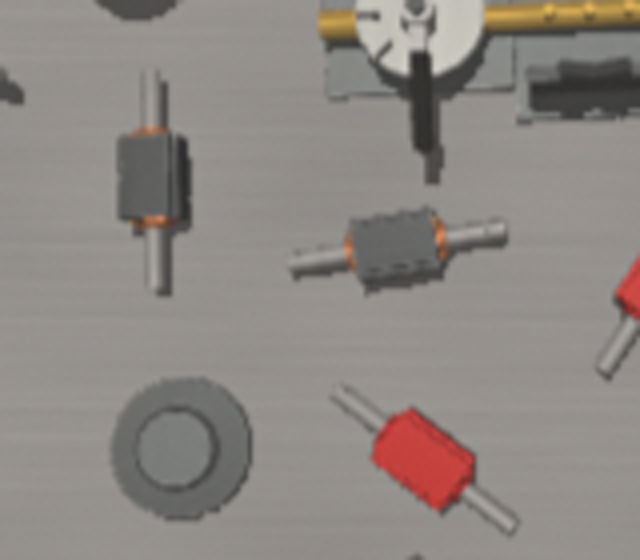

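```bash
python3 - <<'E'
from h import *
f=lambda cx,cy:(180+cx/4-.375,170+cy/4-.375)
R=lambda z,a:ray('top',*f(*a),z)
for nm,a,b,c in [('w1',(150,74),(160,290),(144,178)),('w2',(292,265),(505,232),(397,249))]:
    A=R(22,a);B=R(22,b);v=A-B;print(nm,((A+B)/2).round(1),np.degrees(np.arctan2(v[1],v[0])).round(2),'core top',R(44,c).round(1))
# tops by depth
W=cloud('top',np.load('pics/top5_d.npy'))
p=np.load('pics/top5_p.npy')
for nm,(u0,u1,v0,v1) in dict(w1=(205,232,198,230),w2=(262,295,218,246)).items():
    q=W[v0:v1,u0:u1].reshape(-1,3); c=p[v0:v1,u0:u1].reshape(-1,3).astype(int)
    m=(q[:,2]>38)&(q[:,2]<52)&(c.max(1)<110); r=cv2.minAreaRect(q[m][:,:2].astype(np.float32)); print(nm,m.sum(),q[m].mean(0).round(1),r)
go(441,197.5,170,9)
E
```

```text
w1 [488.7 375.7  22. ] 5.07 core top [488.5 378.   44. ]
w2 [440.9 197.6  22. ] 99.2 core top [439.2 196.4  44. ]
w1 286 [488.7 374.7  44.6] ((489.1681823730469, 375.12042236328125), (61.79023361206055, 40.83623123168945), 3.3903422355651855)
w2 273 [442.2 197.8  44.6] ((443.1055908203125, 198.16297912597656), (41.40847396850586, 57.779930114746094), 10.025001525878906)
shift [0.105 1.278 0.267] rot [-0.216  0.005 -0.003] rows 10.0
```

```bash
python3 -m jog '[{"linear":[0,0.95,0.2],"rotation":[-0.2,0,0],"grip":70},{"linear":[0,0.95,0.2],"rotation":[-0.2,0,0],"grip":70},{"linear":[0,0.95,0.2],"rotation":[-0.2,0,0],"grip":70},{"linear":[0,0.95,0.2],"rotation":[-0.2,0,0],"grip":70},{"linear":[0,0.95,0.2],"rotation":[-0.2,0,0],"grip":70},{"linear":[0,0.95,0.2],"rotation":[-0.2,0,0],"grip":70},{"linear":[0,0.95,0.2],"rotation":[-0.2,0,0],"grip":70},{"linear":[0,0.95,0.2],"rotation":[-0.2,0,0],"grip":70}]' 90; python3 -c "
from h import *
st();go(441.5,197.7,90,9.3)"
```

```text
time_s: 21.62
eef_pos: [425.8, 103.2, 201.7]
ee_rot: [0.706, -0.054, 0.704, 0.056]
force: [-0.0, 1.0, -0.3]
grip_width: 0.818
t 21.62 pos [425.8 103.2 201.7] yaw 8.9 xaxis [ 0.004  0.003 -1.   ] F [-0.   1.  -0.3] T [ 0.03 -0.03  0.06] g 69.8 j [-0.03  0.15  1.79  0.    1.2  -0.19]
shift [0.374 0.302 0.099] rot [-0.016  0.008 -0.005] rows 4.0
```

```bash
python3 -m jog '[{"linear":[0.1,0.302,0.099],"rotation":[-0.016,0.008,0],"grip":70},{"linear":[0.2,0.302,0.099],"rotation":[-0.016,0.008,0],"grip":70},{"linear":[0.3,0.302,0.099],"rotation":[-0.016,0.008,0],"grip":70},{"linear":[0.374,0.302,0.099],"rotation":[-0.016,0.008,0],"grip":70},{"linear":[0.374,0.302,0.099],"rotation":[-0.016,0.008,0],"grip":70}]' 90; python3 -c "
from h import *
st();go(441.5,197.7,14,9.3)"
```

```text
time_s: 22.03
eef_pos: [438.3, 198.0, 84.3]
ee_rot: [0.701, -0.058, 0.709, 0.059]
force: [-0.6, -0.4, -1.3]
grip_width: 0.821
t 22.03 pos [438.3 198.   84.3] yaw 9.4 xaxis [-0.011  0.001 -1.   ] F [-0.6 -0.4 -1.3] T [-0.01  0.07 -0.  ] g 70.1 j [0.18 0.4  1.8  0.   0.95 0.01]
shift [ 0.234 -0.003  0.013] rot [ 0.004 -0.022 -0.005] rows 2.0
```

```bash
python3 -m jog '[{"linear":[0.1,-0.003,0.01],"rotation":[0,0,0],"grip":70},{"linear":[0.19,-0.003,0.01],"rotation":[0,0,0],"grip":70},{"linear":[0.23,-0.003,0.01],"rotation":[0,0,0],"grip":70},{"linear":[0.23,-0.003,0.01],"rotation":[0,0,0],"grip":70},{"linear":[0.23,-0.003,0.01],"rotation":[0,0,0],"grip":30},{"linear":[0.23,-0.003,0.01],"rotation":[0,0,0],"grip":30},{"linear":[0.23,-0.003,0.01],"rotation":[0,0,0],"grip":30},{"linear":[0.23,-0.003,0.01],"rotation":[0,0,0],"grip":30},{"linear":[0.23,-0.003,0.01],"rotation":[0,0,0],"grip":30},{"linear":[0.23,-0.003,0.01],"rotation":[0,0,0],"grip":30}]' 90; python3 -c "
from h import *
st()"
```

```text
time_s: 22.87
eef_pos: [442.6, 197.6, 18.0]
ee_rot: [0.703, -0.058, 0.707, 0.059]
force: [-0.5, -2.3, 10.1]
grip_width: 0.492
t 22.87 pos [442.6 197.6  18. ] yaw 9.4 xaxis [-0.006  0.001 -1.   ] F [-0.5 -2.3 10.1] T [-0.39  0.05 -0.05] g 42.0 j [0.18 0.52 1.84 0.   0.79 0.01]
```

```bash
python3 -m jog '[{"linear":[-0.1,0,0],"rotation":[0,0,0],"grip":30},{"linear":[-0.2,0,0],"rotation":[0,0,0],"grip":30},{"linear":[-0.35,0,0],"rotation":[0,0,0],"grip":30},{"linear":[-0.5,-0.05,0],"rotation":[-0.2,0,0],"grip":30},{"linear":[-0.55,-0.2,0.15],"rotation":[-0.45,0,0],"grip":30},{"linear":[-0.55,-0.2,0.15],"rotation":[-0.7,0,0],"grip":30},{"linear":[-0.55,-0.2,0.15],"rotation":[-0.95,0,0],"grip":30}]' 90; python3 -c "
from h import *
st();go(621,-27.4,165,93.5)"
```

```text
time_s: 23.45
eef_pos: [501.6, 142.6, 186.3]
ee_rot: [0.672, -0.223, 0.67, 0.223]
force: [0.7, -0.1, -4.8]
grip_width: 0.496
t 23.45 pos [501.6 142.6 186.3] yaw 36.8 xaxis [ 0.002  0.    -1.   ] F [ 0.7 -0.1 -4.8] T [ 0.03  0.03 -0.05] g 42.3 j [ 0.05  0.34  1.58  0.    1.22 -0.59]
shift [ 0.072 -0.692 -0.021] rot [-1.979  0.002  0.003] rows 8.0
```

```bash
python3 -m jog '[{"linear":[0.02,-0.35,-0.01],"rotation":[-1,0,0],"grip":30},{"linear":[0.02,-0.35,-0.01],"rotation":[-1,0,0],"grip":30},{"linear":[0.02,-0.35,-0.01],"rotation":[-1,0,0],"grip":30},{"linear":[0.02,-0.35,-0.01],"rotation":[-1,0,0],"grip":30}]' 90; python3 -c "
from h import *
st();go(621,-27.4,165,93.5)"
```

```text
time_s: 23.78
eef_pos: [564.2, 52.0, 181.0]
ee_rot: [0.597, -0.381, 0.596, 0.379]
force: [-0.5, -0.8, -5.4]
grip_width: 0.491
t 23.78 pos [564.2  52.  181. ] yaw 65.0 xaxis [ 0.003 -0.001 -1.   ] F [-0.5 -0.8 -5.4] T [0.03 0.   0.02] g 41.9 j [-0.11  0.44  1.45 -0.    1.25 -1.25]
shift [ 0.055 -0.283 -0.16 ] rot [-0.996 -0.002  0.007] rows 4.0
```

```bash
python3 -m jog '[{"linear":[0.04,-0.283,-0.16],"rotation":[-0.996,0,0],"grip":30},{"linear":[0.055,-0.283,-0.16],"rotation":[-0.996,0,0],"grip":30},{"linear":[0.055,-0.283,-0.16],"rotation":[-0.996,0,0],"grip":30},{"linear":[0.055,-0.283,-0.16],"rotation":[-0.996,0,0],"grip":30},{"linear":[0.055,-0.283,-0.16],"rotation":[-0.996,0,0],"grip":30},{"linear":[0.055,-0.283,-0.16],"rotation":[-0.996,0,0],"grip":30}]' 90; python3 -c "
from h import *
st();go(621,-27.4,82,93.5)
p,d=snap('side','side6');crop(p,260,380,120,230,'c7',5)"
```

```text
time_s: 24.28
eef_pos: [620.5, -27.3, 165.5]
ee_rot: [-0.486, 0.515, -0.485, -0.513]
force: [0.1, 0.1, -5.5]
grip_width: 0.49
t 24.28 pos [620.5 -27.3 165.5] yaw 93.3 xaxis [ 0.003 -0.001 -1.   ] F [ 0.1  0.1 -5.5] T [ 0.05  0.03 -0.04] g 41.9 j [-0.23  0.57  1.28 -0.    1.28 -1.86]
shift [ 0.278 -0.001  0.   ] rot [-0.008 -0.003  0.006] rows 3.0
```

View pics/c7.png

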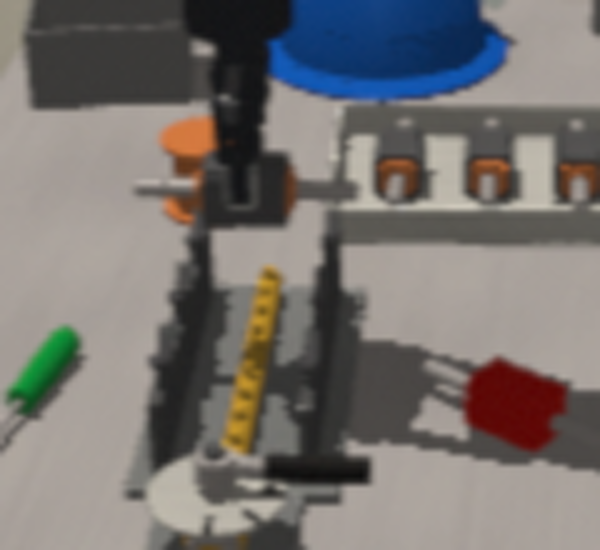

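```bash
python3 -c "
from h import *
p=np.load('pics/top5_p.npy');crop(p,300,420,135,210,'c8',6)"
```

```text
(no output)
```

View pics/c8.png

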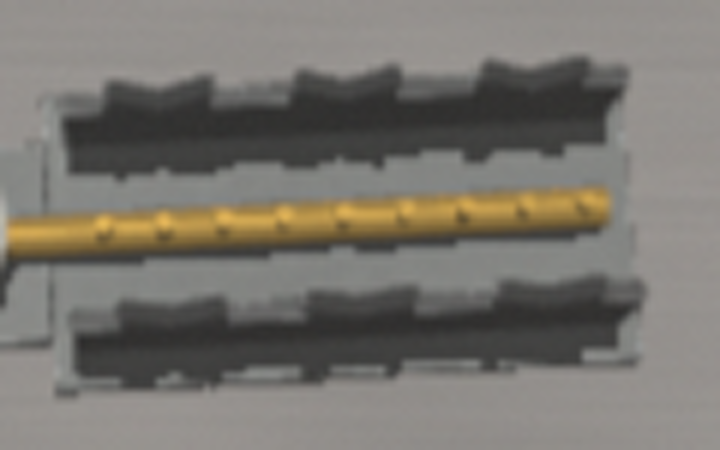

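```bash
python3 -c "
from h import *
f=lambda cx,cy:(300+(cx+.5)/6-.5,135+(cy+.5)/6-.5)
A=ray('top',*f(347,76),96);B=ray('top',*f(362,295),96);print(A,B,(A+B)/2)
C=ray('top',*f(347,85),75);D=ray('top',*f(362,305),75);print((C+D)/2)
P=ray('top',*f(343,216),40);print(P)"
```

```text
[673.23087334 -23.07946838  96.        ] [569.8290603  -29.39034489  96.        ] [621.52996682 -26.23490664  96.        ]
[621.76171093 -28.09183305  75.        ]
[618.83532948 -25.62087801  40.        ]
```

```bash
python3 -m jog '[{"linear":[0.1,0,0],"rotation":[0,0,0],"grip":30},{"linear":[0.18,0,0],"rotation":[0,0,0],"grip":30},{"linear":[0.22,0,0],"rotation":[0,0,0],"grip":30},{"linear":[0.25,0,0],"rotation":[0,0,0],"grip":30},{"linear":[0.27,0,0],"rotation":[0,0,0],"grip":30},{"linear":[0.28,0,0],"rotation":[0,0,0],"grip":30},{"linear":[0.284,0,0],"rotation":[0,0,0],"grip":30},{"linear":[0.284,0,0],"rotation":[0,0,0],"grip":30}]' 90; python3 -c "
from h import *
st()"
```

```text
time_s: 25.0
eef_pos: [621.3, -27.4, 81.5]
ee_rot: [-0.486, 0.516, -0.485, -0.512]
force: [-1.5, -1.4, -3.0]
grip_width: 0.492
t 25.0 pos [621.3 -27.4  81.5] yaw 93.3 xaxis [ 0.005 -0.002 -1.   ] F [-1.5 -1.4 -3. ] T [-0.16  0.28  0.01] g 42.0 j [-0.23  0.66  1.37 -0.    1.11 -1.86]
```

Touching down as predicted. Release and rise, and look.

```bash
python3 -m jog '[{"linear":[0.004,0,0],"rotation":[0,0,0],"grip":30},{"linear":[0.004,0,0],"rotation":[0,0,0],"grip":62},{"linear":[0,0,0],"rotation":[0,0,0],"grip":62},{"linear":[0,0,0],"rotation":[0,0,0],"grip":62},{"linear":[0,0,0],"rotation":[0,0,0],"grip":62},{"linear":[-0.1,0,0],"rotation":[0,0,0],"grip":62},{"linear":[-0.2,0,0],"rotation":[0,0,0],"grip":62},{"linear":[-0.35,0,0],"rotation":[0,0,0],"grip":62},{"linear":[-0.4,-0.2,0.3],"rotation":[0,0,0],"grip":62},{"linear":[-0.4,-0.2,0.8],"rotation":[0,0,0],"grip":70},{"linear":[-0.4,-0.2,0.8],"rotation":[0,0,0],"grip":70},{"linear":[-0.4,0.2,0.8],"rotation":[0,0,0],"grip":70},{"linear":[-0.4,0.2,0.8],"rotation":[0,0,0],"grip":70},{"linear":[-0.4,0.2,0.8],"rotation":[0,0,0],"grip":70}]' 90; python3 -c "
from h import *
st()
p,d=snap('top','top7');p,d=snap('side','side7');crop(p,260,380,120,230,'c9',5)
go(488.7,375.5,150,95)"
```

```text
time_s: 26.17
eef_pos: [567.5, 186.0, 199.2]
ee_rot: [-0.486, 0.516, -0.485, -0.512]
force: [0.4, 0.8, -0.6]
grip_width: 0.819
t 26.17 pos [567.5 186.  199.2] yaw 93.3 xaxis [ 0.005 -0.002 -1.   ] F [ 0.4  0.8 -0.6] T [ 0.03 -0.03 -0.02] g 69.9 j [ 0.12  0.49  1.32 -0.    1.32 -1.51]
shift [0.166 0.218 0.637] rot [-0.049 -0.003  0.01 ] rows 5.0
```

View pics/c9.png

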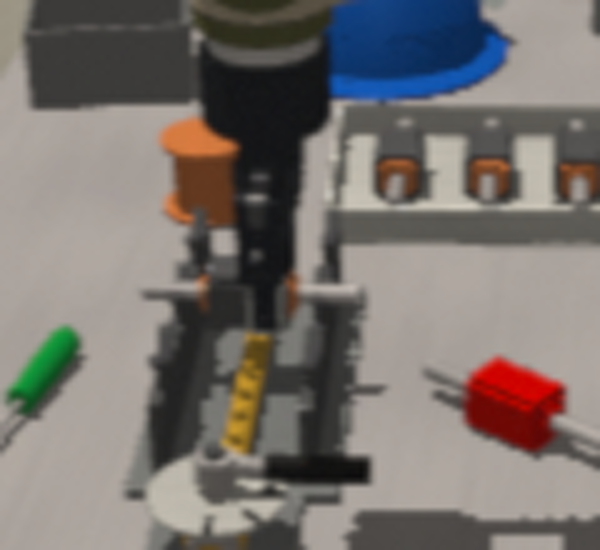

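View pics/top7.png

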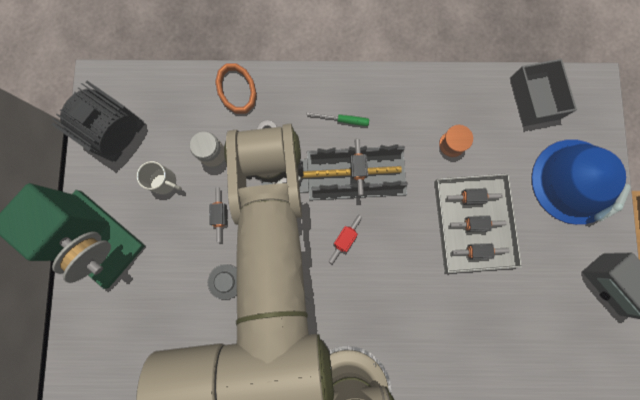

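```bash
python3 -m jog '[{"linear":[0.05,0.218,0.637],"rotation":[-0.05,0,0.01],"grip":70},{"linear":[0.05,0.218,0.637],"rotation":[-0.05,0,0.01],"grip":70},{"linear":[0.05,0.218,0.637],"rotation":[-0.05,0,0.01],"grip":70},{"linear":[0.1,0.218,0.637],"rotation":[-0.05,0,0.01],"grip":70},{"linear":[0.16,0.218,0.637],"rotation":[-0.05,0,0.01],"grip":70},{"linear":[0.3,0.218,0.637],"rotation":[-0.05,0,0.01],"grip":70},{"linear":[0.3,0.218,0.637],"rotation":[-0.05,0,0.01],"grip":70}]' 90; python3 -c "
from h import *
st();go(488.7,375.5,15,95)
p,d=snap('top','top8');p,d=snap('side','side8');crop(p,240,420,220,350,'c10',4)"
```

```text
time_s: 26.85
eef_pos: [485.6, 375.8, 104.0]
ee_rot: [0.474, -0.521, 0.48, 0.523]
force: [-1.0, -1.7, -0.5]
grip_width: 0.822
t 26.85 pos [485.6 375.8 104. ] yaw 95.2 xaxis [-0.008 -0.005 -1.   ] F [-1.  -1.7 -0.5] T [-0.04  0.02  0.  ] g 70.2 j [ 0.47  0.63  1.36 -0.    1.16 -1.19]
shift [ 0.297 -0.013 -0.001] rot [ 0.006 -0.009 -0.017] rows 3.0
```

View pics/c10.png

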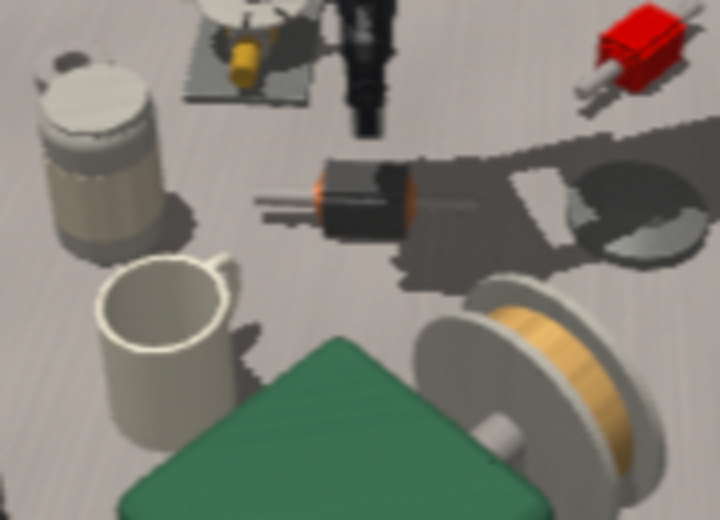

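Rotor is still in place under the gripper. Descend and grip.

```bash
python3 -m jog '[{"linear":[0.12,-0.01,0],"rotation":[0,0,0],"grip":70},{"linear":[0.22,-0.01,0],"rotation":[0,0,0],"grip":70},{"linear":[0.28,-0.01,0],"rotation":[0,0,0],"grip":70},{"linear":[0.296,-0.01,0],"rotation":[0,0,0],"grip":70},{"linear":[0.296,-0.01,0],"rotation":[0,0,0],"grip":30},{"linear":[0.296,-0.01,0],"rotation":[0,0,0],"grip":30},{"linear":[0.296,-0.01,0],"rotation":[0,0,0],"grip":30},{"linear":[0.296,-0.01,0],"rotation":[0,0,0],"grip":30},{"linear":[0.296,-0.01,0],"rotation":[0,0,0],"grip":30},{"linear":[0.296,-0.01,0],"rotation":[0,0,0],"grip":30},{"linear":[0.296,-0.01,0],"rotation":[0,0,0],"grip":30}]' 90; python3 -c "
from h import *
st()"
```

```text
time_s: 27.87
eef_pos: [493.4, 375.1, 23.4]
ee_rot: [-0.478, 0.522, -0.477, -0.521]
force: [-1.1, -3.0, 6.8]
grip_width: 0.49
t 27.87 pos [493.4 375.1  23.4] yaw 95.0 xaxis [ 0.002 -0.001 -1.   ] F [-1.1 -3.   6.8] T [-0.14  0.05 -0.08] g 41.9 j [ 0.46  0.74  1.4  -0.    1.   -1.19]
```

```bash
python3 -m jog '[{"linear":[0,0,0],"rotation":[0,0,0],"grip":64},{"linear":[0,0,0],"rotation":[0,0,0],"grip":64},{"linear":[0,0,0],"rotation":[0,0,0],"grip":64},{"linear":[0,0,0],"rotation":[0,0,0],"grip":64}]' 90; python3 -c "
from h import *
st();go(489.5,375.1,13,95)
p,d=snap('side','side9');crop(p,240,420,220,350,'c11',4)"
```

```text
time_s: 28.2
eef_pos: [493.6, 375.1, 23.9]
ee_rot: [-0.478, 0.522, -0.477, -0.52]
force: [0.7, 0.4, -0.4]
grip_width: 0.752
t 28.2 pos [493.6 375.1  23.9] yaw 95.0 xaxis [ 0.003 -0.001 -1.   ] F [ 0.7  0.4 -0.4] T [-0.01  0.01 -0.02] g 64.2 j [ 0.46  0.74  1.4  -0.    1.   -1.19]
shift [0.036 0.014 0.001] rot [ 0.    -0.002  0.006] rows 1.0
```

View pics/c11.png

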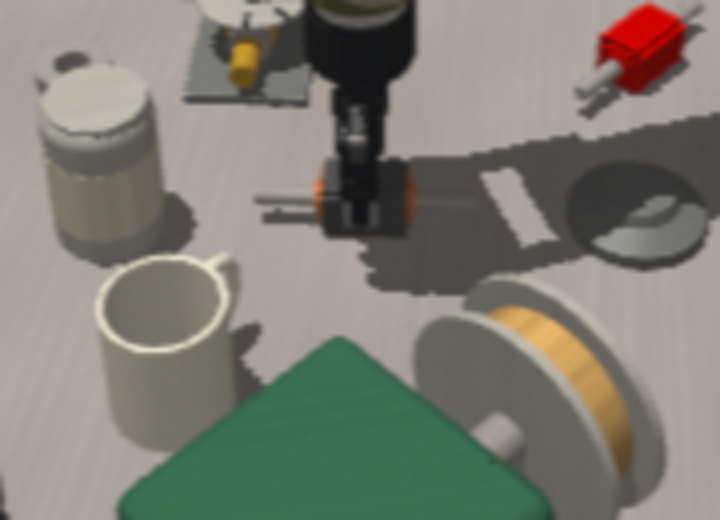

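```bash
python3 -m jog '[{"linear":[0.02,0.014,0],"rotation":[0,0,0],"grip":64},{"linear":[0.036,0.014,0],"rotation":[0,0,0],"grip":64},{"linear":[0.036,0.014,0],"rotation":[0,0,0],"grip":64},{"linear":[0.036,0.014,0],"rotation":[0,0,0],"grip":30},{"linear":[0.036,0.014,0],"rotation":[0,0,0],"grip":30},{"linear":[0.036,0.014,0],"rotation":[0,0,0],"grip":30},{"linear":[0.036,0.014,0],"rotation":[0,0,0],"grip":30},{"linear":[0.036,0.014,0],"rotation":[0,0,0],"grip":30},{"linear":[0.036,0.014,0],"rotation":[0,0,0],"grip":30}]' 90; python3 -c "
from h import *
st()"
```

```text
time_s: 29.0
eef_pos: [489.5, 374.7, 13.1]
ee_rot: [-0.478, 0.522, -0.477, -0.52]
force: [-0.7, -0.5, 2.8]
grip_width: 0.496
t 29.0 pos [489.5 374.7  13.1] yaw 95.0 xaxis [ 0.003 -0.001 -1.   ] F [-0.7 -0.5  2.8] T [-0.15  0.14  0.01] g 42.3 j [ 0.46  0.75  1.42 -0.    0.97 -1.19]
```

```bash
python3 -m jog '[{"linear":[-0.1,0,0],"rotation":[0,0,0],"grip":30},{"linear":[-0.2,0,0],"rotation":[0,0,0],"grip":30},{"linear":[-0.35,0,0],"rotation":[0,0,0],"grip":30},{"linear":[-0.5,0,0],"rotation":[0,0,0],"grip":30},{"linear":[-0.58,0,-0.2],"rotation":[0,0,0],"grip":30},{"linear":[-0.58,-0.05,-0.5],"rotation":[0,0,0],"grip":30},{"linear":[-0.58,-0.1,-0.5],"rotation":[0,0,0],"grip":30},{"linear":[-0.58,-0.1,-0.5],"rotation":[0,0,0],"grip":30},{"linear":[-0.58,-0.1,-0.5],"rotation":[0,0,0],"grip":30}]' 90; python3 -c "
from h import *
st();go(616.5,60.8,165,93.5)"
```

```text
time_s: 29.75
eef_pos: [534.0, 222.6, 187.1]
ee_rot: [-0.479, 0.522, -0.479, -0.519]
force: [0.3, 0.4, -6.3]
grip_width: 0.495
t 29.75 pos [534.  222.6 187.1] yaw 94.7 xaxis [ 0.003 -0.003 -1.   ] F [ 0.3  0.4 -6.3] T [0.04 0.02 0.04] g 42.3 j [ 0.19  0.46  1.4  -0.    1.28 -1.46]
shift [ 0.076 -0.23  -0.56 ] rot [ 0.042 -0.006  0.006] rows 5.0
```

```bash
python3 -m jog '[{"linear":[0.02,-0.23,-0.56],"rotation":[0.042,0,0],"grip":30},{"linear":[0.02,-0.23,-0.56],"rotation":[0.042,0,0],"grip":30},{"linear":[0.04,-0.23,-0.56],"rotation":[0.042,0,0],"grip":30},{"linear":[0.06,-0.23,-0.56],"rotation":[0.042,0,0],"grip":30},{"linear":[0.076,-0.23,-0.56],"rotation":[0.042,0,0],"grip":30},{"linear":[0.076,-0.23,-0.56],"rotation":[0.042,0,0],"grip":30},{"linear":[0.076,-0.23,-0.56],"rotation":[0.042,0,0],"grip":30}]' 90; python3 -c "
from h import *
st();go(616.5,60.8,77,93.5)
p,d=snap('side','side10');crop(p,260,380,120,230,'c12',5)"
```

```text
time_s: 30.33
eef_pos: [616.1, 59.8, 163.1]
ee_rot: [-0.484, 0.515, -0.486, -0.514]
force: [0.4, 0.6, -4.8]
grip_width: 0.497
t 30.33 pos [616.1  59.8 163.1] yaw 93.4 xaxis [-0.    -0.002 -1.   ] F [ 0.4  0.6 -4.8] T [ 0.03  0.06 -0.01] g 42.4 j [-0.09  0.57  1.29 -0.    1.28 -1.72]
shift [ 0.287 -0.002  0.004] rot [-0.005 -0.004 -0.001] rows 3.0
```

View pics/c12.png

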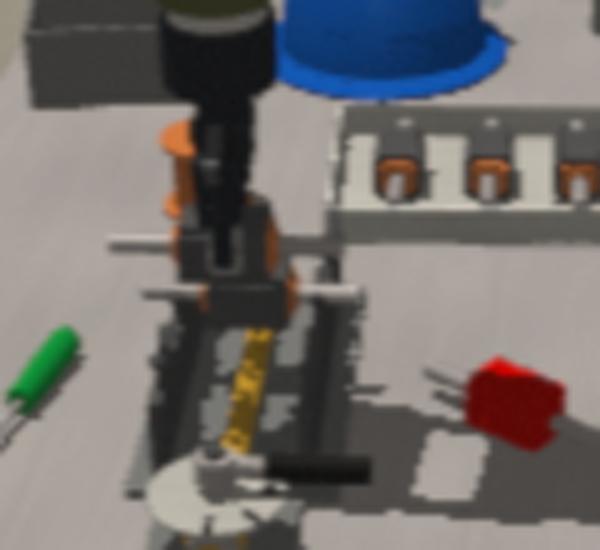

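```bash
python3 -m jog '[{"linear":[0.1,0,0.003],"rotation":[0,0,0],"grip":30},{"linear":[0.18,0,0.003],"rotation":[0,0,0],"grip":30},{"linear":[0.22,0,0.003],"rotation":[0,0,0],"grip":30},{"linear":[0.25,0,0.003],"rotation":[0,0,0],"grip":30},{"linear":[0.27,0,0.003],"rotation":[0,0,0],"grip":30},{"linear":[0.283,0,0.003],"rotation":[0,0,0],"grip":30},{"linear":[0.289,0,0.003],"rotation":[0,0,0],"grip":30},{"linear":[0.289,0,0.003],"rotation":[0,0,0],"grip":30}]' 90; python3 -c "
from h import *
st()"
```

```text
time_s: 31.05
eef_pos: [616.5, 61.7, 78.0]
ee_rot: [-0.485, 0.516, -0.485, -0.514]
force: [0.5, 0.4, -6.2]
grip_width: 0.496
t 31.05 pos [616.5  61.7  78. ] yaw 93.5 xaxis [ 0.002 -0.002 -1.   ] F [ 0.5  0.4 -6.2] T [-0.    0.03  0.01] g 42.4 j [-0.09  0.66  1.37 -0.    1.1  -1.72]
```

```bash
python3 -m jog '[{"linear":[0.004,0,-0.002],"rotation":[0,0,0],"grip":30},{"linear":[0.008,0,-0.002],"rotation":[0,0,0],"grip":30},{"linear":[0.009,0,-0.002],"rotation":[0,0,0],"grip":30},{"linear":[0.009,0,-0.002],"rotation":[0,0,0],"grip":30}]' 90; python3 -c "
from h import *
st()"
```

```text
time_s: 31.38
eef_pos: [617.1, 60.7, 76.4]
ee_rot: [-0.485, 0.517, -0.484, -0.513]
force: [-0.8, -2.3, 3.3]
grip_width: 0.497
t 31.38 pos [617.1  60.7  76.4] yaw 93.5 xaxis [ 0.004 -0.003 -1.   ] F [-0.8 -2.3  3.3] T [-0.3   0.36  0.24] g 42.4 j [-0.09  0.67  1.37 -0.    1.1  -1.72]
```

```bash
python3 -m jog '[{"linear":[0,0,0],"rotation":[0,0,0],"grip":62},{"linear":[0,0,0],"rotation":[0,0,0],"grip":62},{"linear":[0,0,0],"rotation":[0,0,0],"grip":62},{"linear":[0,0,0],"rotation":[0,0,0],"grip":62},{"linear":[-0.1,0,0],"rotation":[0,0,0],"grip":62},{"linear":[-0.2,0,0],"rotation":[0,0,0],"grip":62},{"linear":[-0.35,0,0],"rotation":[0,0,0],"grip":62},{"linear":[-0.35,0.1,0.2],"rotation":[0,0,0],"grip":50},{"linear":[-0.35,0.7,0.35],"rotation":[0,0,0],"grip":40},{"linear":[-0.35,0.7,0.35],"rotation":[0,0,0],"grip":40},{"linear":[-0.35,0.7,0.35],"rotation":[0,0,0],"grip":40},{"linear":[-0.35,0.7,0.35],"rotation":[0,0,0],"grip":40},{"linear":[-0.35,0.7,0.35],"rotation":[0,0,0],"grip":40}]' 90; python3 -c "
from h import *
st()
p,d=snap('top','top11');crop(p,240,420,130,210,'c14',4);p,d=snap('side','side11');crop(p,260,380,120,230,'c13',5)
go(538.6,177.9,140,93.6)"
```

```text
time_s: 32.47
eef_pos: [398.2, 153.6, 180.1]
ee_rot: [-0.485, 0.517, -0.484, -0.513]
force: [0.2, 0.5, 0.7]
grip_width: 0.469
t 32.47 pos [398.2 153.6 180.1] yaw 93.5 xaxis [ 0.004 -0.003 -1.   ] F [0.2 0.5 0.7] T [-0.04 -0.03 -0.03] g 40.1 j [ 0.09  0.15  1.85 -0.    1.14 -1.54]
shift [ 0.135 -0.477  0.049] rot [ 0.001 -0.006  0.005] rows 4.0
```

View pics/c13.png

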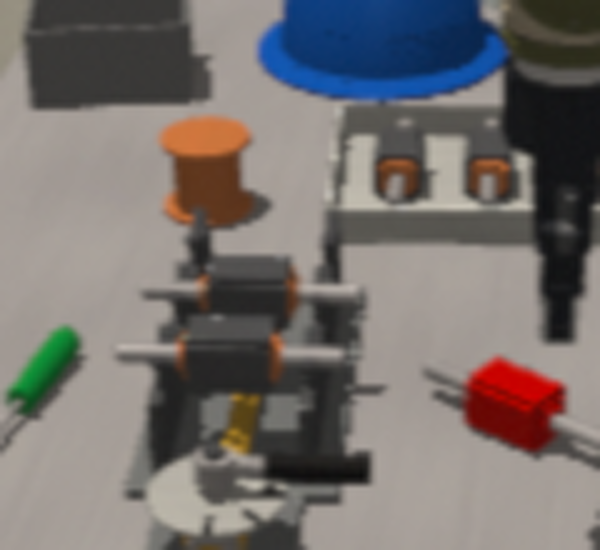

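View pics/c14.png

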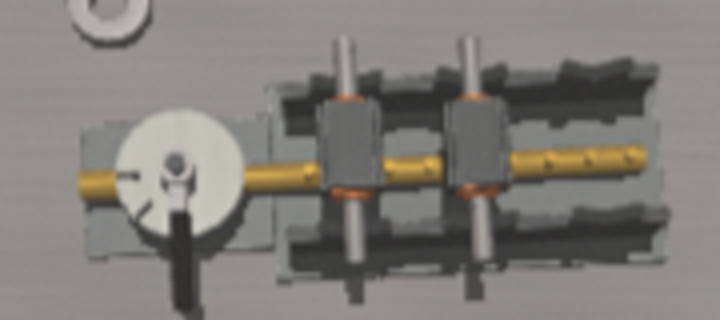

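```bash
python3 -m jog '[{"linear":[0.05,-0.477,0.049],"rotation":[0,0,0],"grip":40},{"linear":[0.1,-0.477,0.049],"rotation":[0,0,0],"grip":40},{"linear":[0.135,-0.477,0.049],"rotation":[0,0,0],"grip":40},{"linear":[0.135,-0.477,0.049],"rotation":[0,0,0],"grip":40},{"linear":[0.135,-0.477,0.049],"rotation":[0,0,0],"grip":40},{"linear":[0.135,-0.477,0.049],"rotation":[0,0,0],"grip":40}]' 40; python3 -c "
from h import *
st()
W=cloud('top',np.load('pics/top11_d.npy'))
for cx,cy in [(345,60),(355,230),(469,60),(482,230)]:
  u,v=240+cx//4,130+cy//4; print(np.median(W[v-2:v+3,u,2]).round(1))
go(538.6,177.9,60,93.6)"
```

```text
time_s: 33.07
eef_pos: [539.0, 177.8, 139.0]
ee_rot: [-0.484, 0.516, -0.484, -0.515]
force: [-0.1, 0.6, -0.1]
grip_width: 0.47
t 33.07 pos [539.  177.8 139. ] yaw 93.6 xaxis [ 0.001 -0.003 -1.   ] F [-0.1  0.6 -0.1] T [ 0.04 -0.01  0.04] g 40.2 j [ 0.11  0.49  1.49 -0.    1.16 -1.52]
93.0
94.4
91.2
91.6
shift [0.263 0.002 0.001] rot [ 0.    -0.006  0.002] rows 2.0
```

Shaft tops read 91–94 mm (nominal 92), so both are seated. Grip the lever.

```bash
python3 -m jog '[{"linear":[0.1,0.002,0],"rotation":[0,0,0],"grip":40},{"linear":[0.2,0.002,0],"rotation":[0,0,0],"grip":40},{"linear":[0.263,0.002,0],"rotation":[0,0,0],"grip":40},{"linear":[0.263,0.002,0],"rotation":[0,0,0],"grip":40},{"linear":[0.263,0.002,0],"rotation":[0,0,0],"grip":8},{"linear":[0.263,0.002,0],"rotation":[0,0,0],"grip":8},{"linear":[0.263,0.002,0],"rotation":[0,0,0],"grip":8},{"linear":[0.263,0.002,0],"rotation":[0,0,0],"grip":8},{"linear":[0.263,0.002,0],"rotation":[0,0,0],"grip":8},{"linear":[0.263,0.002,0],"rotation":[0,0,0],"grip":8}]' 30; python3 -c "
from h import *
st()
A=np.array([608.5,182.4])
s=sense();v=s['eef_pos'][:2]-A;print(np.hypot(*v),np.degrees(np.arctan2(v[1],v[0])))"
```

```text
time_s: 33.9
eef_pos: [539.3, 177.9, 62.3]
ee_rot: [-0.484, 0.517, -0.484, -0.514]
force: [-2.9, 1.6, 9.0]
grip_width: 0.154
t 33.9 pos [539.3 177.9  62.3] yaw 93.6 xaxis [ 0.004 -0.002 -1.   ] F [-2.9  1.6  9. ] T [ 0.22  0.35 -0.11] g 13.2 j [ 0.11  0.59  1.56 -0.    0.99 -1.52]
69.32734858349438 -176.25874019656553
```

```bash
python3 -m jog '[{"linear":[0,-0.0012,0.0228],"rotation":[0.196,0,0],"grip":8},{"linear":[0,-0.0045,0.0455],"rotation":[0.393,0,0],"grip":8},{"linear":[0,-0.01,0.0676],"rotation":[0.589,0,0],"grip":8},{"linear":[0,-0.0178,0.0893],"rotation":[0.785,0,0],"grip":8},{"linear":[0,-0.0178,0.0893],"rotation":[0.785,0,0],"grip":8},{"linear":[0,-0.0178,0.0893],"rotation":[0.785,0,0],"grip":8}]' 30; python3 -c "
from h import *
st()
A=np.array([608.5,182.4])
s=sense();v=s['eef_pos'][:2]-A;a=np.degrees(np.arctan2(v[1],v[0]));print(np.hypot(*v),a)
b=np.radians(138.7);go(*(A+69.6*np.array([np.cos(b),np.sin(b)])),62.3,48.7)"
```

```text
time_s: 34.4
eef_pos: [542.9, 204.8, 62.5]
ee_rot: [0.575, -0.414, 0.574, 0.41]
force: [0.9, -0.2, -3.5]
grip_width: 0.157
t 34.4 pos [542.9 204.8  62.5] yaw 71.3 xaxis [ 0.004 -0.002 -1.   ] F [ 0.9 -0.2 -3.5] T [-0.11 -0.01 -0.18] g 13.4 j [ 0.16  0.61  1.52 -0.    1.01 -1.08]
69.29225524239693 161.11429131432863
shift [ 0.001 -0.017  0.088] rot [0.788 0.001 0.01 ] rows 4.0
```

```bash
python3 -m jog '[{"linear":[0,-0.0012,0.0228],"rotation":[0.196,0,0],"grip":8},{"linear":[0,-0.0045,0.0455],"rotation":[0.393,0,0],"grip":8},{"linear":[0,-0.01,0.0676],"rotation":[0.589,0,0],"grip":8},{"linear":[0,-0.0178,0.0893],"rotation":[0.785,0,0],"grip":8},{"linear":[0,-0.0178,0.0893],"rotation":[0.785,0,0],"grip":8},{"linear":[0,-0.0178,0.0893],"rotation":[0.785,0,0],"grip":8}]' 30; python3 -c "
from h import *
st()
A=np.array([608.5,182.4])
s=sense();v=s['eef_pos'][:2]-A;a=np.degrees(np.arctan2(v[1],v[0]));print(np.hypot(*v),a)"
```

```text
time_s: 34.9
eef_pos: [556.4, 228.1, 62.5]
ee_rot: [0.644, -0.295, 0.642, 0.292]
force: [0.3, -0.9, -3.6]
grip_width: 0.157
t 34.9 pos [556.4 228.1  62.5] yaw 49.0 xaxis [ 0.004 -0.002 -1.   ] F [ 0.3 -0.9 -3.6] T [-0.23 -0.02 -0.21] g 13.4 j [ 0.2   0.65  1.45 -0.    1.04 -0.66]
69.25844056583522 138.74073631323074
```

Lever turned 45.0° from the stop. Release, rise, back away and check.

```bash
python3 -m jog '[{"linear":[0,0,0],"rotation":[0,0,0],"grip":40},{"linear":[0,0,0],"rotation":[0,0,0],"grip":40},{"linear":[0,0,0],"rotation":[0,0,0],"grip":40},{"linear":[0,0,0],"rotation":[0,0,0],"grip":40},{"linear":[-0.15,0,0],"rotation":[0,0,0],"grip":40},{"linear":[-0.3,0,0],"rotation":[0,0,0],"grip":40},{"linear":[-0.4,0,0],"rotation":[0,0,0],"grip":40},{"linear":[-0.45,0,-0.3],"rotation":[0,0,0],"grip":40},{"linear":[-0.45,0,-0.8],"rotation":[0,0,0],"grip":40},{"linear":[-0.45,0,-0.8],"rotation":[0,0,0],"grip":40},{"linear":[-0.45,0,-0.8],"rotation":[0,0,0],"grip":40},{"linear":[-0.45,0,-0.8],"rotation":[0,0,0],"grip":40},{"linear":[-0.45,0,-0.8],"rotation":[0,0,0],"grip":40},{"linear":[-0.45,0,-0.8],"rotation":[0,0,0],"grip":40}]' 40; python3 -c "
from h import *
st()
p,d=snap('top','top12');crop(p,240,420,130,210,'c15',4);p,d=snap('side','side12')
f=lambda cx,cy:(240+cx/4-.375,130+cy/4-.375)
"
```

```text
time_s: 36.07
eef_pos: [396.0, 44.7, 197.7]
ee_rot: [0.645, -0.294, 0.643, 0.291]
force: [0.4, -0.7, 0.9]
grip_width: 0.471
t 36.07 pos [396.   44.7 197.7] yaw 48.9 xaxis [ 0.004 -0.003 -1.   ] F [ 0.4 -0.7  0.9] T [0.06 0.02 0.  ] g 40.2 j [-0.18  0.06  1.9  -0.    1.18 -1.04]
```

View pics/c15.png

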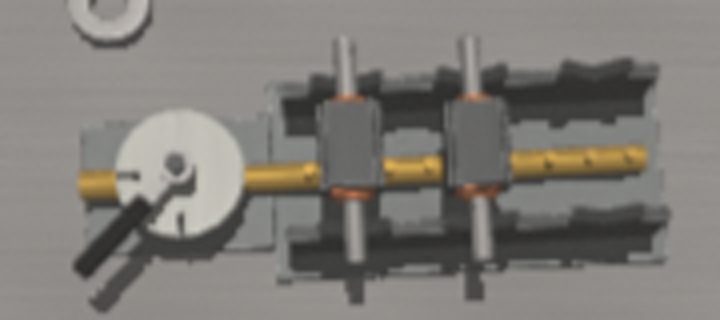

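View pics/top12.png

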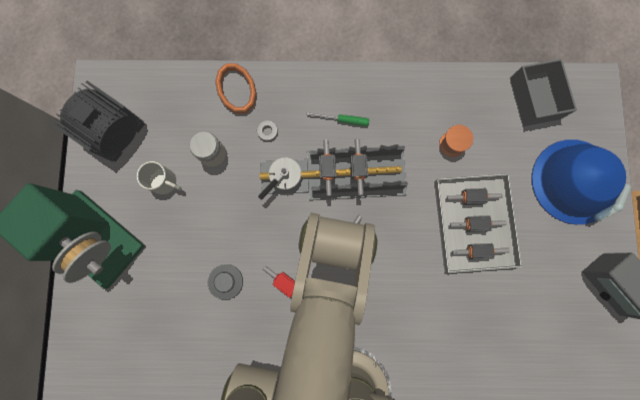

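View pics/side12.png

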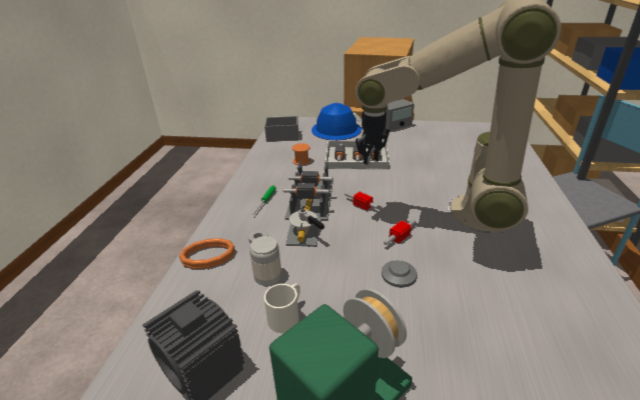

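```bash
python3 -c "
from rig import finish_job; print(finish_job())"
```

```text
the job is handed in; nothing more can be done
None
```

The job is done and handed in at about 36 s of the 208 s allowed; no verdict was given.

**What I did**
- I shut the valve first. The lever stopped moving and the force rose to 16 N, so it was against its stop.
- The three dry rotors from the stand now lie side by side in the tray.
- The two wet rotors on the bench (there was no third) are on the stand at stations 0 and 1. Station 2 is empty.
- I opened the valve 45.0° from the shut stop, measured by the tool pose.

**Last checks**
- **Stand:** the shaft tops read 91–94 mm against 92 mm expected, so both shafts are down in their notches.
- **Tray:** the last top and side pictures show the three rotors lying flat.
- **Valve:** the lever covers the 45° mark.
- **Rest of the bench:** the bystanders and the red look-alikes were where they started. In the last top picture the arm hides one red rotor, but the side picture shows both.
- **Hand-off:** the gripper was about 200 mm up and touching nothing.

**What did not go smoothly**
- The wet rotor nearest the mug shifted a few centimetres during the run, so I measured it again before picking it up.
- My first grip on it sat about 8 mm too high. I opened the gripper, went lower and gripped again before lifting.

No check failed at the end.

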